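# Chase a fouled foot thread in an upturned hob stand with tap and T-wrench

### The job

The thread in the empty foot boss of the upturned hob stand is clogged, and a hand tap has been started in it. Stand the T-handle tap wrench upright and fully down on the tap's square and let go, then take it again by its crossbar and work the tap in as a fitter does: half a turn clockwise, a quarter back, half a turn on, a quarter back, and so on, no farther forward at a time, until it bottoms. Leave the wrench standing on the tap and the loose foot, bowl and oil bottle where they are.

Things in the scene. Friction and masses are not known exactly. Their poses are not given: they have to be found in the camera images.
- tap (a joint): Turn of the tap in its boss (rad): about 0 (-0.15 to 0.15) at the start, grows clockwise seen from above (screwing in, 2 mm deeper a turn), bottoms at a hard stop at 5.4, cannot go below -0.6. It takes about 0.05 N m to turn, stays where it is left, and cannot tilt or shift.
- tap_square (a point): Top centre of the square of a steel hand tap (16 mm thread) upright in the stand's near left boss; 133 mm above the counter at the start. Square 10 mm across flats, 15 mm long, narrowed to 7 mm over its top 1.5 mm; below it a round shank of diameter 12.5 mm. Axes: z up along the tap, x and y across the square's flats; they turn with the tap.
- boss_mouth (a point): Centre of the top of that boss (diameter 30 mm), 45 mm above the counter. Axes: the stand's. The stand, a heavy metal tray upside down, never moves; from here it reaches 255 mm to +x, 35 to -x, 35 to +y, 295 to -y; rim 30 mm high. Bosses at (220,0), (0,-260), (220,-260) mm carry feet with 50 mm plates, up to 86 mm above the counter.
- wrench_grip (a point): Middle of the round stem (diameter 12 mm) of the loose steel T-handle tap wrench, 0.28 kg, near its centre of mass. x runs along the stem from socket to crossbar, y along the crossbar. It starts lying on the counter, this point 9.5 mm up, crossbar end 4.6 degrees lower. Along x: socket mouth -70 mm, 20 mm square to -52, collar (diameter 24 mm) to -30, bare stem to the crossbar at +44.
- wrench_socket (a point): Centre of the open end of the wrench's square socket: 11 mm across flats inside, 13 mm deep, flats square to the wrench's y and z axes, so it fits the tap in four positions with about 0.1 rad of play each way. Fully on the tap it lies 13 mm below tap_square. Axes as wrench_grip.
- wrench_bar (a point): Middle of the wrench's crossbar, a round bar of diameter 12 mm, 110 mm long along y, its axis crossing the stem's; 101 mm above tap_square when the wrench is fully on. Axes as wrench_grip.
- foot: Bystander: loose adjustable foot standing plate down, plate diameter 50 mm, stud diameter 16 mm, 65 mm high. Origin under its centre.
- bowl: Bystander: white china bowl, diameter 136 mm, 55 mm high. Origin under its centre.
- oil: Bystander: plain white oil bottle, diameter 48 mm, 130 mm high. Origin under its centre.
There are look-alikes about, which are no part of the job. What is shaped like the part that bears wrench_grip but blue or green is not meant.

How it is judged:
By the outcome, as a careful person would: the job done as asked, in the order asked, and still so for the second after the job is handed in, with the robot touching nothing.
It also fails if it takes over 72 s, if anything falls off the work surface, if the arm or the gripper's body presses on something with over 40 N, if the wrist force passes 120 N, or if a joint passes its speed limit or range.

### The arm

A 6-joint arm with a two-finger parallel gripper is mounted at the origin on the work surface. World frame = base frame: x ahead of the robot, y to its left, z up, the work surface at z = 0. Lengths are in m, angles in rad, forces in N, time in s.
With the tool pointing down it reaches from about 0.35 to 0.8 m from the base axis. Payload 7.3 kg.
Tool frame: the origin (TCP) lies at the very end of the fingers, on their centre line; the grasp point (between the pads) lies 19 mm behind it; x points along the fingers, y is the direction in which the jaws open and shut, and the axes are right-handed (so a half turn about x gives the same grasp; the last joint's range is limited). The gripper opens to 85 mm and grips with 20 to 120 N. Pads are 22 mm wide; open, the fingers measure 114 mm over their backs; the gripper's body (76 mm by 85 mm) begins 54 mm behind the grasp point. The pads swing forward as they close: fully open they stand 13 mm farther back than shut.
Start: joints at [-1.384, 0.342, 1.524, -0, 1.275, -0.146], TCP at [0.172, -0.496, 0.231] pointing down, gripper open.
Joint ranges: [-2.53, 2.53], [-0.77, 2.02], [0.04, 2.7], [-1, 4.14], [0.28, 2.66], [-3.11, 3.11]. Speed limits (rad/s): [2.57, 2.57, 3.14, 3.14, 3.14, 3.14].

### API

Orientations are given as a rotation vector (axis times angle).
In Python, from workcell import manip, read_camera, workorder gives the robot as it stands.
- The arm moves only by the tool carry_out, never from a script. Its argument "targets" is one flat list of numbers, 5 for each row, row after row: the shift along the tool's x, y, z in m, then the turn about the tool's x in rad, then the opening, from -1 (shut) to 1 (fully open), so that 0 is half open. A call has 1 to 8 rows; each row shifts and turns the commanded pose from where the row before left it, along the tool's axes as they then stand; what a row does not reach is not made up. A row lasts 1/10 s, in which the tool goes at most 50 mm and 8.59 degrees, less where a joint would pass 70% of its speed; a pose out of reach is approached as far as the arm can. A call is refused whole if a number of a shift passes 0.05 or a number of a turn 0.15, either way. A call with a gripper value outside its range is refused whole. The fingers move at their own pace and stop on an object; "newtons" is the grip in N (left out, the last holds). Time passes only in rows, so rows that do not move let the fingers close. It gives the time, the measured TCP pose, the force and the opening at its end, in the units of the state.
- manip.read_state(): the state, without advancing time (a new reading comes with each control period).
- read_camera(name): name is "scene" or "side" or "wrist"; returns a dict with "image" (400x640x3 uint8, red, green, blue), "K" (3x3 intrinsics, pixels), "R" (3x3) and "t" (3): a world point X has camera coordinates R X + t. Camera axes: x right, y down, z forward; pixel columns grow to the right and rows downward; lengths in m; the calibration is good to about 2 mm. A picture is of the moment at which its call begins. There is no depth.
- workorder.finish_job(): hands the job in, once; it reports no verdict.
The state is a dict: "time_s": time; "qpos": joint angles; "joint_vel": joint speeds; "joint_torque": joint torques, N m; "eef_pos": TCP position; "tool_rot": TCP orientation; "contact_force": force on the tool from outside, world axes, zero at the start; "moment": the same for the moment, N m; "width": opening from 0.0 (shut) to 1.0 (fully open).
Only numpy, scipy, OpenCV 4.12 (cv2) and the standard library are available. Lean on these libraries where they do the work, as an engineer would, in place of code of your own. Each camera call takes 0.05 s, during which the arm holds its last target.

## Working session

There is one attempt and no reset: what is moved stays moved. The work goes in short steps, Python scripts to look and compute and a tool call to move; the robot and the scene stay as the last step left them, time stands still between calls to the robot, and variables do not carry over. Pictures are saved under pics/ and viewed, and the job is handed in when it is done.

Besides the shell and the picture viewer there is one more tool, called after "Request:" by a JSON object that holds its "fn" and its "kwargs". carry_out: Moves the arm, as the interface text tells. Its arguments: {"type":"object","properties":{"targets":{"type":"array","items":{"type":"number"}},"newtons":{"type":"number"}},"required":["targets"]}

```bash
ls; mkdir -p pics; python3 - <<'E'
from workcell import manip, read_camera
import cv2
print(manip.read_state())
for n in ["scene","side","wrist"]:
    c=read_camera(n); cv2.imwrite(f"pics/{n}0.png",c["image"][:,:,::-1]); print(n,c["K"].tolist(),c["R"].tolist(),c["t"].tolist())
E
```

```text
pics
{'time_s': 0.0, 'qpos': array([-1.38395019e+00,  3.42703327e-01,  1.52501607e+00, -2.90341049e-05,
        1.27536664e+00, -1.46013098e-01]), 'joint_vel': array([ 0.0002122 , -0.00150495, -0.00037267, -0.00117364, -0.00226113,
       -0.00010398]), 'joint_torque': array([-2.94163241e-03, -4.33680940e+01, -2.46017289e+01, -4.52874283e-04,
        7.84759788e-03,  9.03158337e-06]), 'eef_pos': array([ 0.17147469, -0.4957927 ,  0.23063634]), 'tool_rot': array([ 2.04160224,  0.3445194 , -2.04172284]), 'contact_force': array([ 0.2620919 , -0.58402179,  0.54126233]), 'moment': array([-0.01229663,  0.00490886,  0.01576366]), 'width': 0.999042967603368}
scene [[479.71751861319757, 0.0, 324.8606731313477], [0.0, 479.71751861319757, 201.63541000753668], [0.0, 0.0, 1.0]] [[0.7293637412165181, 0.6839002407747504, -0.017578215691091893], [0.5341161512375777, -0.5853021215392944, -0.6100339035732016], [-0.42749090047134486, 0.43554780126851694, -0.7921803095409272]] [-0.4283540372297452, -0.18317159931879481, 1.6655239498722108]
side [[406.2097420131255, 0.0, 314.60554586399104], [0.0, 406.2097420131255, 199.948737531201], [0.0, 0.0, 1.0]] [[-0.6920964517170767, -0.7218031965010618, -0.0016269731041412766], [-0.49931924978165937, 0.4803943770664697, -0.7210419747007796], [0.5212319908813281, -0.49821821323970883, -0.6928894743594527]] [0.42474901042610314, 0.3232462196678179, 1.0366885364971135]
wrist [[285.25033516217553, 0.0, 317.01907743932077], [0.0, 285.25033516217553, 198.82507623381736], [0.0, 0.0, 1.0]] [[0.3279324798847406, -0.9446984373577046, -0.0022696014091433186], [-0.90420361290931, -0.31456960614838847, 0.2888975411619143], [-0.2736350033135316, -0.09268670531181898, -0.9573573312092226]] [-0.5232821823103475, -0.03852507050396134, 0.380649100421822]
```

View pics/scene0.png

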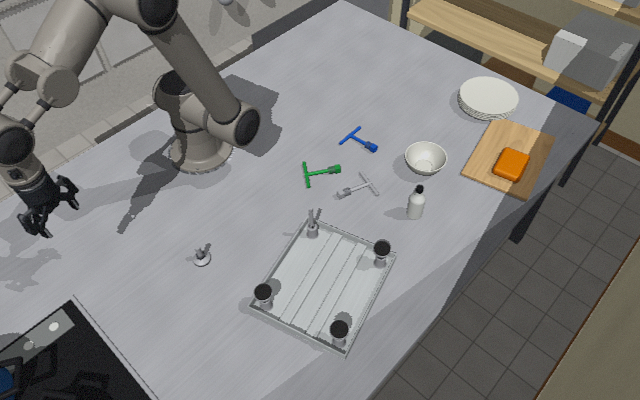

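View pics/side0.png

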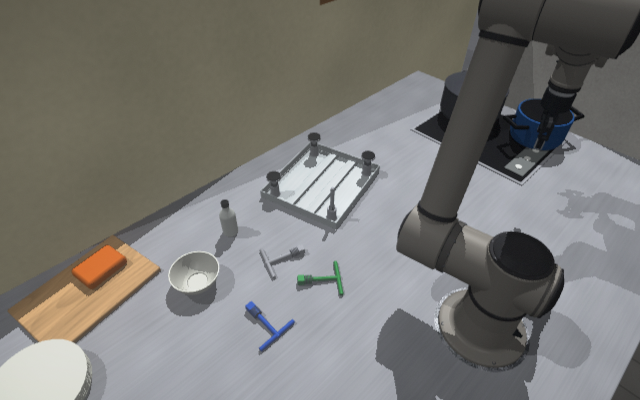

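View pics/wrist0.png

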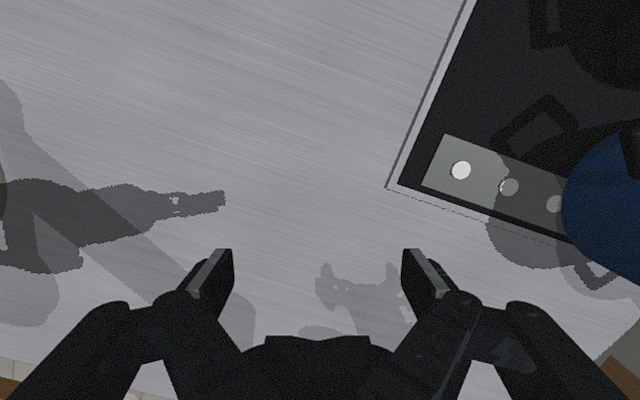

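The scene view shows the grey wrench with its socket near (343,191), its crossbar near (372,184), and the tap near (313,222). In the side view the socket is near (297,252), the bar near (267,263), and the tap near (332,205). I'll enlarge these.

```bash
python3 - <<'E'
import cv2
a=cv2.imread("pics/scene0.png")[165:245,295:395]
b=cv2.imread("pics/side0.png")[180:290,250:350]
cv2.imwrite("pics/c1.png",cv2.resize(a,None,fx=7,fy=7,interpolation=cv2.INTER_CUBIC))
cv2.imwrite("pics/c2.png",cv2.resize(b,None,fx=5,fy=5,interpolation=cv2.INTER_CUBIC))
E
```

```text
(no output)
```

View pics/c1.png

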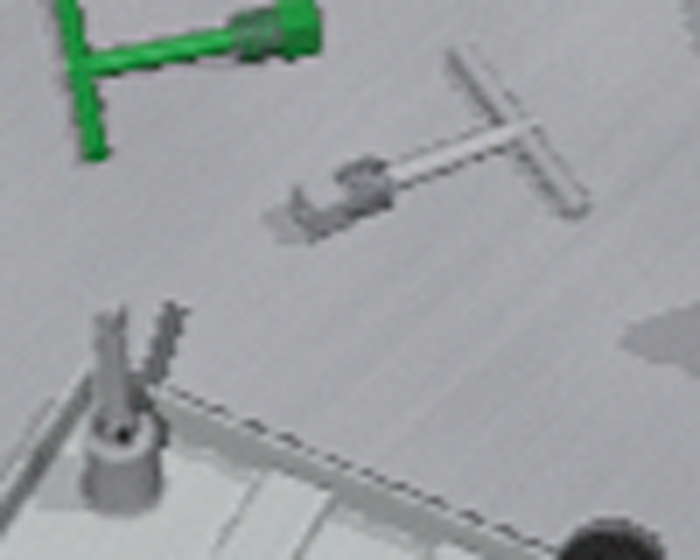

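View pics/c2.png

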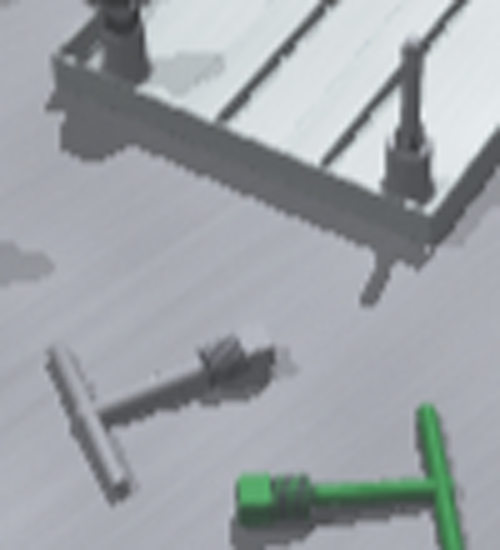

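```bash
cat > h.py <<'E'
import numpy as np, cv2
from workcell import manip, read_camera, workorder
from scipy.spatial.transform import Rotation as Ro
def tri(obs):
    # obs: list of (cam, u, v)
    A=[]
    for c,u,v in obs:
        P=np.array(c["K"])@np.c_[c["R"],c["t"]]
        A+= [u*P[2]-P[0], v*P[2]-P[1]]
    A=np.array(A); A/=np.linalg.norm(A[:,:3],axis=1)[:,None]
    X=np.linalg.lstsq(A[:,:3],-A[:,3],rcond=None)[0]
    return X
def proj(c,X):
    p=np.array(c["K"])@(np.array(c["R"])@np.array(X)+c["t"]); return p[:2]/p[2]
def onplane(c,u,v,z):
    R=np.array(c["R"]); d=R.T@np.linalg.solve(np.array(c["K"]),[u,v,1]); o=-R.T@np.array(c["t"])
    return o+d*(z-o[2])/d[2]
def st():
    s=manip.read_state(); R=Ro.from_rotvec(s["tool_rot"]).as_matrix()
    print("t",round(s["time_s"],2),"tcp",s["eef_pos"].round(4),"width",round(s["width"],3),"F",s["contact_force"].round(1),"M",s["moment"].round(2)); print(R.round(4)); print("q",s["qpos"].round(3)); return s,R
E
python3 - <<'E'
from h import *
s=read_camera("scene"); d=read_camera("side")
f=lambda x,y,k,x0,y0:((x+.5)/k-.5+x0,(y+.5)/k-.5+y0)
S={'tap':(112,315),'b1':(455,52),'b2':(580,208),'bm':(518,130),'sock':(303,205)}
D={'tap':(412,43),'b1':(122,493),'b2':(53,350),'bm':(93,422),'sock':(268,348)}
for k in S:
    a=f(*S[k],7,295,165); b=f(*D[k],5,250,180)
    X=tri([(s,*a),(d,*b)]); print(k,X.round(4),np.round(proj(s,X)-a,1),np.round(proj(d,X)-b,1))
    if k!='tap': print('   ',onplane(s,*a,.009).round(4),onplane(d,*b,.009).round(4))
st()
w=read_camera("wrist"); sR=manip.read_state(); R=Ro.from_rotvec(sR["tool_rot"]).as_matrix()
C=-w["R"].T@w["t"]; print("cam in tool",R.T@(C-sR["eef_pos"]), (w["R"]@R).round(3))
E
```

```text
tap [0.5343 0.0024 0.129 ] [ 0.2 -0. ] [ 0.2 -0. ]
b1 [0.4776 0.2865 0.0036] [ 0.4 -0.1] [0.5 0. ]
    [0.4797 0.2817 0.009 ] [0.4755 0.2896 0.009 ]
b2 [0.5826 0.2516 0.0071] [ 0.6 -0.1] [0.7 0.1]
    [0.5823 0.2488 0.009 ] [0.5828 0.2537 0.009 ]
bm [0.529  0.2683 0.0035] [-0.2  0. ] [-0.2 -0. ]
    [0.5321 0.2651 0.009 ] [0.525  0.2702 0.009 ]
sock [0.4917 0.163  0.0142] [ 0.2 -0. ] [0.2 0. ]
    [0.4886 0.1657 0.009 ] [0.4953 0.1605 0.009 ]
t 0.25 tcp [ 0.1715 -0.496   0.231 ] width 0.999 F [ 0.4 -0.4 -0.4] M [-0.03  0.    0.01]
[[-1.000e-04  3.267e-01 -9.451e-01]
 [ 7.000e-04 -9.451e-01 -3.267e-01]
 [-1.000e+00 -7.000e-04 -1.000e-04]]
q [-1.384  0.342  1.524 -0.     1.275 -0.146]
cam in tool [-0.14356858 -0.00083016 -0.07375329] [[ 0.001  1.    -0.001]
 [-0.289  0.002  0.957]
 [ 0.957 -0.001  0.289]]
```

```bash
cat >> h.py <<'E'
def cur():
    s=manip.read_state(); R=Ro.from_rotvec(s["tool_rot"]).as_matrix()
    return np.r_[s["eef_pos"], np.arctan2(R[1,1],R[0,1])]
def plan(start, wps, grip):
    """wps: list of (x,y,z,yaw,n) ; prints flat rows, rounded, tracking the rounding"""
    p=np.array(start,float); rows=[]
    for w in wps:
        tgt=np.array(w[:4],float); n=w[4]; p0=p.copy()
        for i in range(1,n+1):
            g=p0+(tgt-p0)*i/n; d=g-p; c,s=np.cos(p[3]),np.sin(p[3])
            r=np.array([-d[2], c*d[0]+s*d[1], s*d[0]-c*d[1], -d[3]]); r[:3]=r[:3].round(4 if np.abs(r[:3]).max()<.01 else 3); r[3]=r[3].round(3)
            rows.append(list(r+0.)+[grip])
            p=p+np.array([c*r[1]+s*r[2], s*r[1]-c*r[2], -r[0], -r[3]])
    for i in range(0,len(rows),8):
        print("["+", ".join("%g"%v for r in rows[i:i+8] for v in r)+"]")
    print("end",p.round(4)); 
E
python3 - <<'E'
from h import *
s=read_camera("scene")
for n,u,v,z in [("bowl",425,168,0),("oil",415,217,0),("blue bar",349,137,.006),("green bar",306,175,.006),("green sock",335,169,.01),("foot",202,261,0)]: print(n,onplane(s,u,v,z).round(3))
plan(cur(),[(0.40,-0.15,.231,0,9),(.505,.225,.2,1.25,10)],1)
E
```

```text
bowl [0.624 0.447 0.   ]
oil [0.72  0.263 0.   ]
blue bar [0.345 0.382 0.006]
green bar [0.357 0.156 0.006]
green sock [0.412 0.237 0.01 ]
foot [ 0.36  -0.278  0.   ]
[0, -0.028, -0.037, -0.138, 1, 0, -0.023, -0.04, -0.137, 1, 0, -0.017, -0.042, -0.138, 1, 0, -0.011, -0.045, -0.137, 1, 0, -0.005, -0.046, -0.138, 1, 0, 0.002, -0.046, -0.137, 1, 0, 0.008, -0.045, -0.138, 1, 0, 0.014, -0.044, -0.137, 1]
[0, 0.02, -0.042, -0.138, 1, 0.003, 0.01, -0.038, -0.125, 1, 0.003, 0.015, -0.035, -0.125, 1, 0.003, 0.02, -0.034, -0.125, 1, 0.003, 0.023, -0.031, -0.125, 1, 0.004, 0.028, -0.028, -0.125, 1, 0.003, 0.03, -0.024, -0.125, 1, 0.003, 0.033, -0.021, -0.125, 1]
[0.003, 0.036, -0.016, -0.125, 1, 0.003, 0.037, -0.011, -0.125, 1, 0.003, 0.038, -0.007, -0.125, 1]
end [0.5048 0.2248 0.2002 1.25  ]
```

Request:
{"fn": "carry_out", "kwargs": {"targets": [0, -0.028, -0.037, -0.138, 1, 0, -0.023, -0.04, -0.137, 1, 0, -0.017, -0.042, -0.138, 1, 0, -0.011, -0.045, -0.137, 1, 0, -0.005, -0.046, -0.138, 1, 0, 0.002, -0.046, -0.137, 1, 0, 0.008, -0.045, -0.138, 1, 0, 0.014, -0.044, -0.137, 1]}}

```text
time_s: 1.15
eef_pos: [0.3756, -0.1874, 0.2316]
tool_rot: [1.306, 1.143, -1.306]
contact_force: [1.4, -0.7, -0.6]
width: 0.999
```

Request:
{"fn": "carry_out", "kwargs": {"targets": [0, 0.02, -0.042, -0.138, 1, 0.003, 0.01, -0.038, -0.125, 1, 0.003, 0.015, -0.035, -0.125, 1, 0.003, 0.02, -0.034, -0.125, 1, 0.003, 0.023, -0.031, -0.125, 1, 0.004, 0.028, -0.028, -0.125, 1, 0.003, 0.03, -0.024, -0.125, 1, 0.003, 0.033, -0.021, -0.125, 1]}}

```text
time_s: 1.95
eef_pos: [0.4735, 0.1141, 0.2092]
tool_rot: [0.54, 1.502, -0.54]
contact_force: [0.3, -0.3, 0.1]
width: 1.001
```

Request:
{"fn": "carry_out", "kwargs": {"targets": [0.003, 0.036, -0.016, -0.125, 1, 0.003, 0.037, -0.011, -0.125, 1, 0.003, 0.038, -0.007, -0.125, 1, 0, 0, 0, 0, 1, 0, 0, 0, 0, 1]}}

```text
time_s: 2.45
eef_pos: [0.5045, 0.2252, 0.1997]
tool_rot: [0.25, 1.557, -0.252]
contact_force: [1.1, -0.9, 0.6]
width: 1.001
```

```bash
python3 - <<'E'
from h import *
st(); print(cur())
for n in ["wrist"]:
    c=read_camera(n); cv2.imwrite(f"pics/{n}1.png",c["image"][:,:,::-1])
    np.savez("w1.npz",**{k:np.array(c[k]) for k in "KRt"})
E
```

```text
t 2.45 tcp [0.5045 0.2252 0.1997] width 1.001 F [ 1.1 -0.9  0.6] M [0.02 0.01 0.03]
[[-1.000e-03  3.145e-01  9.493e-01]
 [-7.000e-04  9.493e-01 -3.145e-01]
 [-1.000e+00 -1.000e-03 -7.000e-04]]
q [ 0.281  0.419  1.496 -0.     1.227 -0.969]
[0.50449081 0.22521749 0.19974824 1.25086975]
```

View pics/wrist1.png

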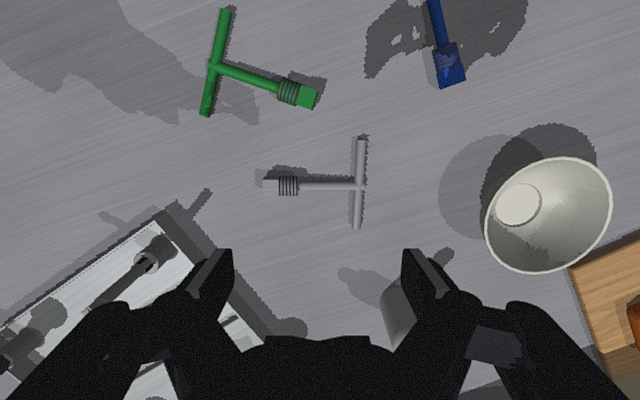

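The wrist view shows the grey wrench's bar running from (362,136) to (357,228), with the stem along row 185 and the socket end at (262,185). I'll enlarge it.

```bash
python3 - <<'E'
from h import *
a=cv2.imread("pics/wrist1.png")[125:240,250:375]
cv2.imwrite("pics/c3.png",cv2.resize(a,None,fx=5,fy=5,interpolation=cv2.INTER_CUBIC))
E
```

```text
(no output)
```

View pics/c3.png

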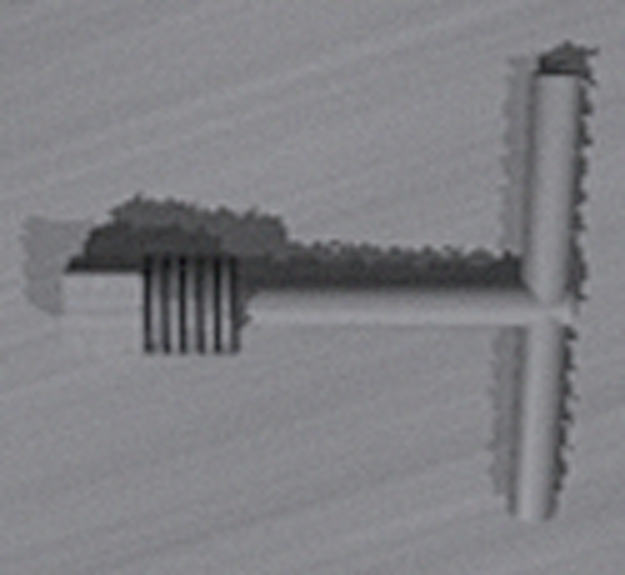

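```bash
python3 - <<'E'
from h import *
c=dict(np.load("w1.npz")); s=read_camera("scene"); d=read_camera("side")
f=lambda x,y,k,x0,y0:((x+.5)/k-.5+x0,(y+.5)/k-.5+y0)
W={'b2':(559,68),'b1':(532,518),'bm':(545,306),'sock':(65,310)}
S={'b1':(455,52),'b2':(580,208),'bm':(518,130),'sock':(303,205)}
D={'b1':(122,493),'b2':(53,350),'bm':(93,422),'sock':(268,348)}
# which end is which: b1 near the robot
for k in W:
    w=f(*W[k],5,250,125); print(k, onplane(c,*w,.006 if k!='sock' else .015).round(4))
    for kk in ([k] if k in('bm','sock') else ['b1','b2']):
        X=tri([(c,*w),(s,*f(*S[kk],7,295,165)),(d,*f(*D[kk],5,250,180))]); print('   ',kk,X.round(4), np.round(proj(c,X)-w,1))
E
```

```text
b2 [0.4773 0.2894 0.006 ]
    b1 [0.4774 0.2877 0.0038] [-1.6  0.4]
    b2 [0.5393 0.2732 0.0039] [ 0.7 52.7]
b1 [0.5837 0.2523 0.006 ]
    b1 [0.5124 0.2676 0.0317] [ -1.4 -51.4]
    b2 [0.5828 0.2519 0.0072] [-0.4 -0.2]
bm [0.5311 0.2707 0.006 ]
    bm [0.5298 0.2691 0.004 ] [-1.8 -0.9]
sock [0.4938 0.1616 0.015 ]
    sock [0.4926 0.1624 0.0147] [ 0.3 -1.1]
```

```bash
python3 - <<'E'
from h import *
plan(cur(),[(.5515,.2637,.06,1.238,5)],-0.1)
E
```

```text
[0.028, 0.011, 0.006, 0.002, -0.1, 0.028, 0.01, 0.007, 0.002, -0.1, 0.028, 0.011, 0.006, 0.002, -0.1, 0.028, 0.01, 0.006, 0.002, -0.1, 0.028, 0.011, 0.006, 0.002, -0.1]
end [0.5511 0.264  0.0604 1.2381]
```

Request:
{"fn": "carry_out", "kwargs": {"targets": [0.028, 0.011, 0.006, 0.002, -0.1, 0.028, 0.01, 0.007, 0.002, -0.1, 0.028, 0.011, 0.006, 0.002, -0.1, 0.028, 0.01, 0.006, 0.002, -0.1, 0.028, 0.011, 0.006, 0.003, -0.1, 0, 0, 0, 0, -0.1, 0, 0, 0, 0, -0.1], "newtons": 25}}

```text
time_s: 3.3
eef_pos: [0.5511, 0.264, 0.0606]
tool_rot: [0.261, 1.556, -0.262]
contact_force: [-0.6, 0.4, 0.9]
width: 0.45
```

```bash
python3 - <<'E'
from h import *
st(); print(cur())
for n in ["wrist"]:
    c=read_camera(n); cv2.imwrite(f"pics/{n}2.png",c["image"][:,:,::-1])
    np.savez("w2.npz",**{k:np.array(c[k]) for k in "KRt"})
for X in [(.5305,.2709,.006),(.4773,.2894,.006),(.5837,.2523,.006),(.5511,.264,.006)]: print(proj(c,X))
E
```

```text
t 3.3 tcp [0.5511 0.264  0.0606] width 0.45 F [-0.6  0.4  0.9] M [ 0.07 -0.02  0.06]
[[-7.000e-04  3.269e-01  9.451e-01]
 [-5.000e-04  9.451e-01 -3.269e-01]
 [-1.000e+00 -7.000e-04 -5.000e-04]]
q [ 0.322  0.669  1.479 -0.     0.995 -0.916]
[0.55106632 0.26404858 0.06058548 1.23778819]
[315.52767019 189.19584038]
[315.64999195 106.87628094]
[315.3015803  259.42933003]
[315.82153929 217.5526894 ]
```

View pics/wrist2.png

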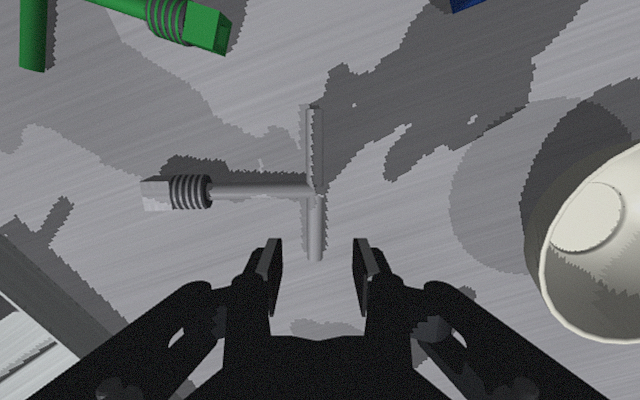

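The bar stands along column 315 and crosses the stem near row 189. That matches the prediction, with the jaws centred on it at column 317. Descending to grip.

Request:
{"fn": "carry_out", "kwargs": {"targets": [0.025, 0, 0, 0, -0.1, 0.018, 0, 0, 0, -0.1, 0.01, 0, 0, 0, -0.1, 0.005, 0, 0, 0, -0.1, 0, 0, 0, 0, -0.1]}}

```text
time_s: 3.85
eef_pos: [0.5514, 0.2649, 0.0029]
tool_rot: [0.261, 1.554, -0.26]
contact_force: [0.2, -1.0, 0.3]
width: 0.447
```

Request:
{"fn": "carry_out", "kwargs": {"targets": [0, 0, 0, 0, -1, 0, 0, 0, 0, -1, 0, 0, 0, 0, -1, 0, 0, 0, 0, -1, 0, 0, 0, 0, -1], "newtons": 25}}

```text
time_s: 4.35
eef_pos: [0.5517, 0.2652, 0.0033]
tool_rot: [0.261, 1.553, -0.26]
contact_force: [-0.5, -0.9, 6.6]
width: 0.122
```

```bash
python3 - <<'E'
from h import *
st(); print(cur())
for n in ["wrist"]:
    c=read_camera(n); cv2.imwrite(f"pics/{n}3.png",c["image"][:,:,::-1])
E
```

```text
t 4.35 tcp [0.5517 0.2652 0.0033] width 0.122 F [-0.5 -0.9  6.6] M [-0.19  0.14  0.05]
[[ 1.700e-03  3.256e-01  9.455e-01]
 [ 3.000e-04  9.455e-01 -3.256e-01]
 [-1.000e+00  8.000e-04  1.500e-03]]
q [ 0.323  0.747  1.515 -0.     0.879 -0.916]
[0.55173266 0.26518807 0.0033073  1.23918457]
```

View pics/wrist3.png

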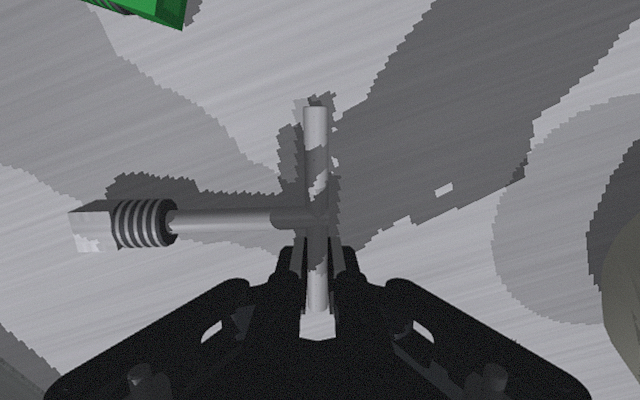

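```bash
python3 - <<'E'
from h import *
th=np.radians([6.3]+list(np.arange(11,87,5)))
u=.114*np.cos(th)-.010*np.sin(th); h=.114*np.sin(th)+.010*np.cos(th)
U=np.r_[.1144,u]; H=np.r_[.006,h-.0005]
pu,ph=U[0],H[0]
rows=[]
for a,b in zip(U[1:],H[1:]):
    dx=round(-(b-ph),4); dy=round(a-pu,4); ph-=dx; pu+=dy; rows.append([dx,dy,0,0,-1])
rows[:1]=[[rows[0][0]/2,rows[0][1]/2,0,0,-1]]*2
for i in range(0,len(rows),6): print("["+", ".join("%.4g"%v for r in rows[i:i+6] for v in r)+"]")
print(pu,ph)
E
```

```text
[-0.00795, -0.0011, 0, 0, -1, -0.00795, -0.0011, 0, 0, -1, -0.0092, -0.0022, 0, 0, -1, -0.0094, -0.0032, 0, 0, -1, -0.0092, -0.004, 0, 0, -1, -0.0088, -0.0047, 0, 0, -1]
[-0.0083, -0.0055, 0, 0, -1, -0.0078, -0.0062, 0, 0, -1, -0.0072, -0.0069, 0, 0, -1, -0.0067, -0.0075, 0, 0, -1, -0.0059, -0.008, 0, 0, -1, -0.0052, -0.0085, 0, 0, -1]
[-0.0045, -0.009, 0, 0, -1, -0.0036, -0.0093, 0, 0, -1, -0.0028, -0.0095, 0, 0, -1, -0.002, -0.0098, 0, 0, -1, -0.0012, -0.0099, 0, 0, -1, -0.0002, -0.01, 0, 0, -1]
-0.0020000000000000052 0.11390000000000002
```

Request:
{"fn": "carry_out", "kwargs": {"targets": [-0.008, -0.001, 0, 0, -1, -0.008, -0.001, 0, 0, -1, -0.0092, -0.0022, 0, 0, -1, -0.0094, -0.0032, 0, 0, -1, -0.0092, -0.004, 0, 0, -1, -0.0088, -0.0047, 0, 0, -1]}}

```text
time_s: 5.0
eef_pos: [0.5458, 0.2495, 0.0558]
tool_rot: [0.26, 1.555, -0.26]
contact_force: [0.2, -0.0, -2.8]
width: 0.124
```

```bash
python3 - <<'E'
from h import *
st()
o=[]
for n,(x,y) in {"scene":(310,140),"side":(220,200)}.items():
    c=read_camera(n); o.append(cv2.resize(c["image"][y:y+90,x:x+120,::-1],None,fx=4,fy=4,interpolation=cv2.INTER_CUBIC))
o=np.hstack(o); o=cv2.resize(o,None,fx=.8,fy=.8); cv2.imwrite("pics/l1.png",o)
E
```

```text
t 5.0 tcp [0.5458 0.2495 0.0558] width 0.124 F [ 0.2 -0.  -2.8] M [ 0.12 -0.03 -0.05]
[[ 3.000e-04  3.257e-01  9.455e-01]
 [-0.000e+00  9.455e-01 -3.257e-01]
 [-1.000e+00  1.000e-04  3.000e-04]]
q [ 0.301  0.658  1.518 -0.     0.965 -0.938]
```

View pics/l1.png

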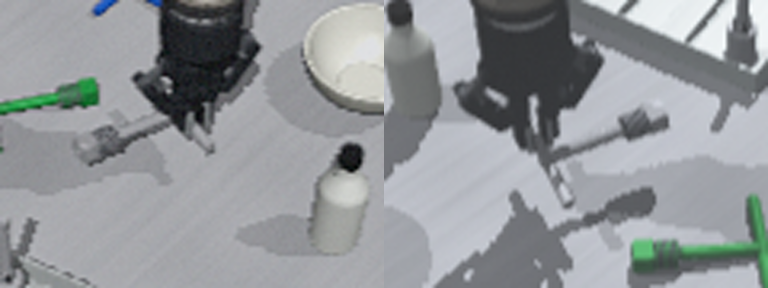

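The wrist force is about −2.8 N, so the wrench is off the counter. The pictures show it hanging level from the bar, with friction stopping it from swinging down. I'll lighten the grip so gravity can turn it about the bar.

Request:
{"fn": "carry_out", "kwargs": {"targets": [0, 0, 0, 0, -1, -0.03, 0, 0, 0, -1, -0.03, 0, 0, 0, -1, 0, 0, 0, 0, -1, 0, 0, 0, 0, -1], "newtons": 20}}

```text
time_s: 5.6
eef_pos: [0.5457, 0.2499, 0.1145]
tool_rot: [0.26, 1.555, -0.26]
contact_force: [-1.2, -0.8, -4.0]
width: 0.124
```

```bash
cat >> h.py <<'E'
def look2(name,a=(310,140),b=(220,200),w=120,h=90):
    o=[]
    for n,(x,y) in {"scene":a,"side":b}.items():
        c=read_camera(n); o.append(cv2.resize(c["image"][y:y+h,x:x+w,::-1],(400,400*h//w),interpolation=cv2.INTER_CUBIC))
    cv2.imwrite("pics/"+name,np.hstack(o))
E
python3 -c "
from h import *
st(); look2('l2.png',a=(310,110),b=(220,180))"
```

```text
t 5.6 tcp [0.5457 0.2499 0.1145] width 0.124 F [-1.2 -0.8 -4. ] M [ 0.11 -0.08 -0.05]
[[ 0.      0.3256  0.9455]
 [-0.      0.9455 -0.3256]
 [-1.     -0.      0.    ]]
q [ 0.302  0.586  1.465 -0.     1.091 -0.937]
```

View pics/l2.png

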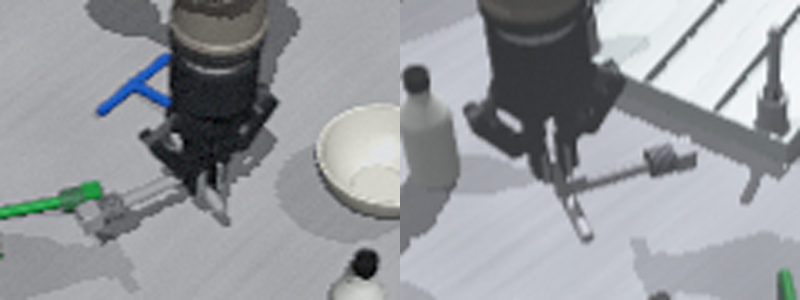

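```bash
cat >> h.py <<'E'
def elev(bar_px, sock_px, cam, bar, yaw):
    """residual table of socket px for tilt theta (bar above socket)"""
    for t in range(-10,100,10):
        r=np.radians(t); S=np.array(bar)-.114*np.array([np.cos(r)*np.cos(yaw),np.cos(r)*np.sin(yaw),np.sin(r)])
        print(t,(proj(cam,S)-proj(cam,bar)).round(1))
E
python3 - <<'E'
from h import *
d=read_camera("side"); p=cur(); bar=[p[0]-.0208,p[1]+.0073,p[2]+.004]
elev(0,0,d,bar,p[3]); print(proj(d,bar))
E
```

```text
-10 [ 37.7 -17.7]
0 [ 38.4 -13. ]
10 [38.  -8.1]
20 [36.4 -3. ]
30 [33.8  2.1]
40 [30.4  7. ]
50 [26.1 11.7]
60 [21.1 16. ]
70 [15.5 19.9]
80 [ 9.4 23.2]
90 [ 3.1 25.8]
[269.02807026 237.06731433]
```

The side view puts the tilt at about 10°, so it is only slipping a little. Quick up and down strokes should help gravity.

Request:
{"fn": "carry_out", "kwargs": {"targets": [-0.05, 0, 0, 0, -1, 0, 0, 0, 0, -1, 0.05, 0, 0, 0, -1, 0, 0, 0, 0, -1, -0.05, 0, 0, 0, -1, 0, 0, 0, 0, -1, 0.05, 0, 0, 0, -1, 0, 0, 0, 0, -1], "newtons": 20}}

```text
time_s: 6.55
eef_pos: [0.5428, 0.2488, 0.1109]
tool_rot: [0.257, 1.564, -0.264]
contact_force: [-1.5, 0.1, -1.1]
width: -0.003
```

```bash

python3 -c "
from h import *
st(); look2('l3.png',a=(310,110),b=(220,180))"
```

```text
t 6.55 tcp [0.5428 0.2488 0.1109] width -0.003 F [-1.5  0.1 -1.1] M [-0.04  0.06 -0.02]
[[-0.0091  0.3257  0.9454]
 [-0.003   0.9454 -0.3258]
 [-1.     -0.0058 -0.0076]]
q [ 0.302  0.59   1.469 -0.     1.092 -0.937]
```

View pics/l3.png

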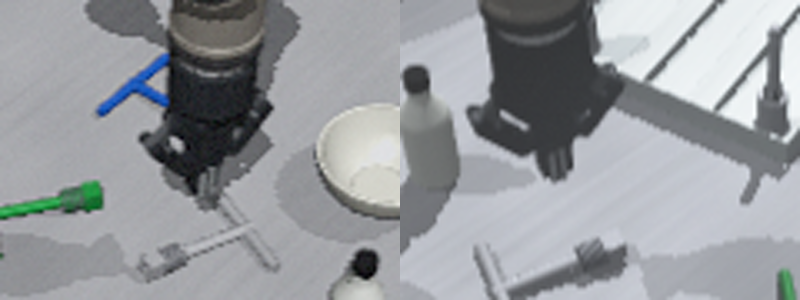

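The hard stroke pulled the bar out of the fingertips. The wrench fell about 10 cm and lies flat near its old place. The bowl, bottle and look-alike wrenches are where they were. I'll re-measure, grip again, and tip it upright against the fixed rim of the stand. Shaking is out.

Request:
{"fn": "carry_out", "kwargs": {"targets": [-0.04, -0.02, -0.02, 0, 1, -0.04, -0.02, -0.02, 0, 1, 0, 0, 0, 0, 1, 0, 0, 0, 0, 1], "newtons": 30}}

```text
time_s: 7.05
eef_pos: [0.496, 0.2253, 0.1984]
tool_rot: [0.262, 1.55, -0.258]
contact_force: [-0.0, 0.3, -0.4]
width: 0.679
```

```bash

python3 - <<'E'
from h import *
st(); 
c=read_camera("wrist"); cv2.imwrite("pics/wrist4.png",c["image"][:,:,::-1]); np.savez("w4.npz",**{k:np.array(c[k]) for k in "KRt"})
for n in("scene","side"):
  c=read_camera(n); cv2.imwrite(f"pics/{n}4.png",c["image"][:,:,::-1])
E
```

```text
t 7.05 tcp [0.496  0.2253 0.1984] width 0.679 F [-0.   0.3 -0.4] M [-0.02  0.02  0.  ]
[[ 0.0056  0.3258  0.9454]
 [ 0.0016  0.9454 -0.3258]
 [-1.      0.0033  0.0048]]
q [ 0.286  0.403  1.526 -0.     1.206 -0.953]
```

View pics/wrist4.png

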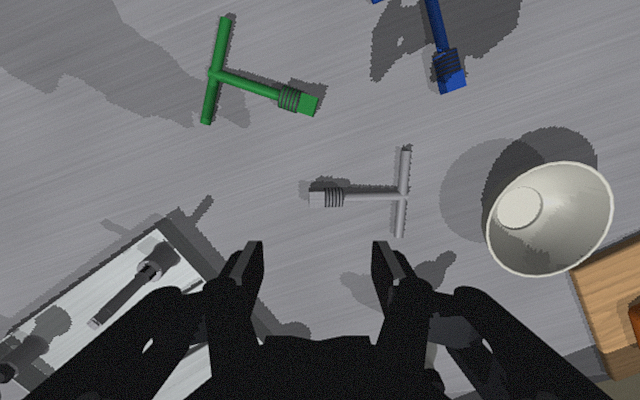

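View pics/scene4.png

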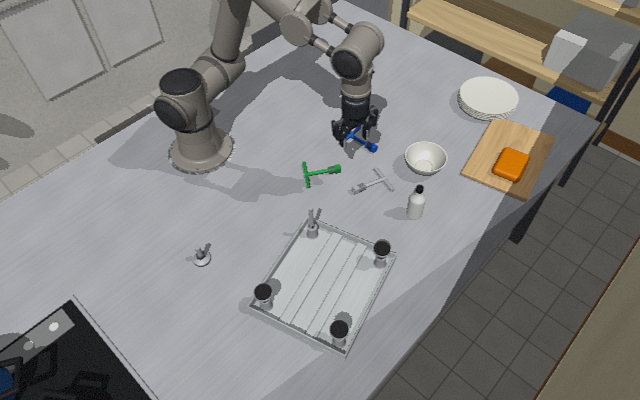

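The wrench is lying with its bar from (406,146) to (400,237) and its socket at (309,198). I'll take finer readings of the wrench, the stand edge and the tap.

```bash
python3 - <<'E'
from h import *
a=cv2.imread("pics/wrist4.png")[135:245,300:420]
cv2.imwrite("pics/c4.png",cv2.resize(a,None,fx=5,fy=5,interpolation=cv2.INTER_CUBIC))
a=cv2.imread("pics/scene4.png")[200:280,290:410]
b=cv2.imread("pics/side4.png")[125:235,250:390]
cv2.imwrite("pics/c5.png",np.hstack([cv2.resize(a,(400,267),interpolation=cv2.INTER_CUBIC),cv2.resize(b,(400,267)[::1],interpolation=cv2.INTER_CUBIC)]))
E
```

```text
(no output)
```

View pics/c4.png

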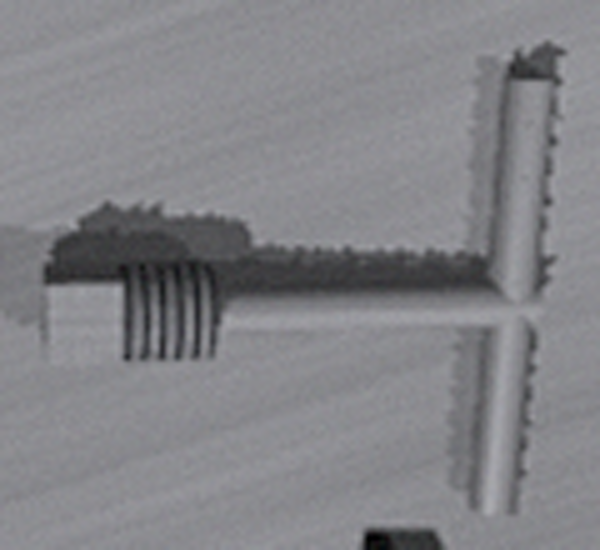

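View pics/c5.png

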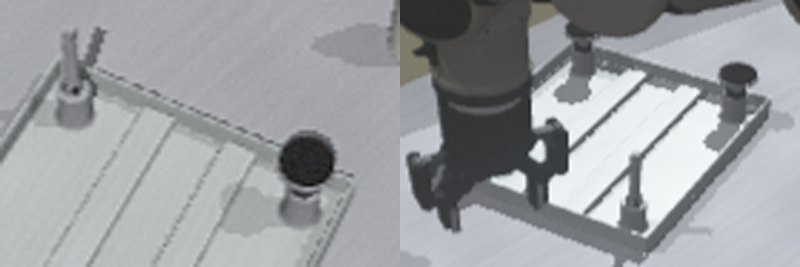

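```bash
python3 - <<'E'
from h import *
s=read_camera("scene")
A=onplane(s,309.3,218.0,.03); B=onplane(s,396,253,.03); C=onplane(s,250.5,303.5,.03)
print(A,B,C, np.linalg.norm(B-A),np.linalg.norm(C-A), np.arctan2(*(B-A)[[1,0]]), np.arctan2(*(C-A)[[1,0]]))
c=dict(np.load("w4.npz"))
f=lambda x,y,k,x0,y0:((x+.5)/k-.5+x0,(y+.5)/k-.5+y0)
for k,(x,y,z) in {'b1':(533,76,.006),'b2':(496,512,.006),'bm':(516,308,.006),'sock':(45,318,.015)}.items(): print(k,onplane(c,*f(x,y,5,300,135),z).round(4))
E
```

```text
[0.49871155 0.02693402 0.03      ] [0.76562858 0.10557919 0.03      ] [ 0.57840116 -0.27833316  0.03      ] 0.2782620311574771 0.3154972049614081 0.28653466826441815 -1.3154462156927262
b1 [0.5005 0.336  0.006 ]
b2 [0.6061 0.3005 0.006 ]
bm [0.5545 0.3186 0.006 ]
sock [0.5166 0.2093 0.015 ]
```

```bash
python3 - <<'E'
from h import *
plan(cur(),[(.5742,.3113,.06,1.242,6),(.5742,.3113,.001,1.242,5)],-0.3)
E
```

```text
[0.022, 0.018, 0.008, 0, -0.3, 0.023, 0.018, 0.008, -0.001, -0.3, 0.022, 0.018, 0.007, 0, -0.3, 0.023, 0.017, 0.008, -0.001, -0.3, 0.022, 0.018, 0.008, 0, -0.3, 0.022, 0.018, 0.008, -0.001, -0.3, 0.012, 0, 0, 0, -0.3, 0.012, 0, 0, 0, -0.3]
[0.012, 0, 0, 0, -0.3, 0.011, 0, 0, 0, -0.3, 0.012, 0, 0, 0, -0.3]
end [0.5743 0.311  0.0014 1.242 ]
```

Request:
{"fn": "carry_out", "kwargs": {"targets": [0.022, 0.018, 0.008, 0, -0.3, 0.023, 0.018, 0.008, -0.001, -0.3, 0.022, 0.018, 0.007, 0, -0.3, 0.023, 0.017, 0.008, -0.001, -0.3, 0.022, 0.018, 0.008, 0, -0.3, 0.022, 0.018, 0.008, -0.001, -0.3, 0, 0, 0, 0, -0.3, 0, 0, 0, 0, -0.3]}}

```text
time_s: 8.05
eef_pos: [0.5736, 0.3107, 0.0595]
tool_rot: [0.256, 1.558, -0.259]
contact_force: [-0.3, -0.2, 0.6]
width: 0.349
```

```bash

python3 - <<'E'
from h import *
st(); print(cur())
c=read_camera("wrist"); cv2.imwrite("pics/wrist5.png",c["image"][:,:,::-1])
for X in [(.5533,.3183,.006),(.5005,.336,.006),(.6061,.3005,.006)]: print(proj(c,X))
E
```

```text
t 8.05 tcp [0.5736 0.3107 0.0595] width 0.349 F [-0.3 -0.2  0.6] M [-0.02  0.03  0.  ]
[[-0.0028  0.3225  0.9466]
 [-0.0014  0.9466 -0.3225]
 [-1.     -0.0022 -0.0022]]
q [ 0.379  0.736  1.343 -0.     1.066 -0.863]
[0.57355196 0.3107063  0.05948511 1.24245757]
[316.88832405 189.7937983 ]
[316.57388268 108.1217411 ]
[317.03423799 259.60951625]
```

View pics/wrist5.png

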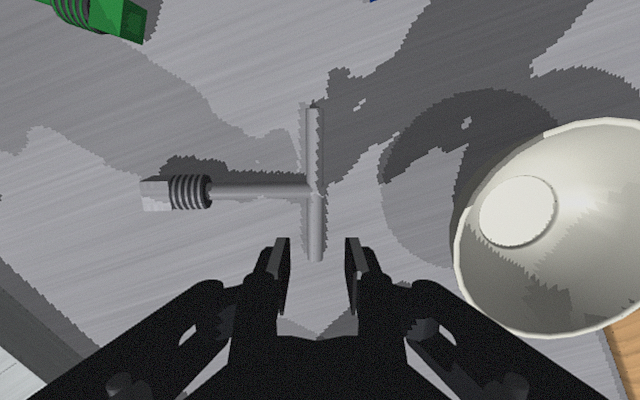

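```bash

python3 - <<'E'
from h import *
c=read_camera("wrist"); p=cur(); R=Ro.from_rotvec(manip.read_state()["tool_rot"]).as_matrix()
for u,v in [(455,250),(470,290),(520,330),(600,338)]:
    X=onplane(c,u,v,.055); print(X.round(3),(R.T@(X-[p[0],p[1],.001])).round(3))
E
```

```text
[0.602 0.386 0.055] [-0.054  0.081  0.001]
[0.631 0.39  0.055] [-0.054  0.093  0.028]
[0.671 0.415 0.055] [-0.054  0.13   0.057]
[0.693 0.463 0.055] [-0.054  0.183  0.064]
```

Request:
{"fn": "carry_out", "kwargs": {"targets": [0.025, 0, 0, 0, -0.3, 0.02, 0, 0, 0, -0.3, 0.01, 0, 0, 0, -0.3, 0.0045, 0, 0, 0, -0.3, 0, 0, 0, 0, -0.3]}}

```text
time_s: 8.65
eef_pos: [0.5744, 0.3109, 0.0019]
tool_rot: [0.258, 1.555, -0.258]
contact_force: [-0.1, -0.0, -0.2]
width: 0.348
```

Request:
{"fn": "carry_out", "kwargs": {"targets": [0, 0, 0, 0, -1, 0, 0, 0, 0, -1, 0, 0, 0, 0, -1, 0, 0, 0, 0, -1], "newtons": 30}}

```text
time_s: 9.05
eef_pos: [0.5749, 0.3111, 0.0025]
tool_rot: [0.258, 1.554, -0.257]
contact_force: [-0.5, -0.1, 6.0]
width: 0.124
```

```bash
python3 - <<'E'
from h import *
p=[.5743,.311,.0015,1.242]
plan(p,[(.5743,.311,.0515,1.242,6),(.6164,.2006,.051,1.841,10)],-1)
E
```

```text
[-0.0083, 0, 0, 0, -1, -0.0084, 0, 0, 0, -1, -0.0083, 0, 0, 0, -1, -0.0083, 0, 0, 0, -1, -0.0084, 0, 0, 0, -1, -0.0083, 0, 0, 0, -1, 0.0001, -0.0091, 0.0075, -0.06, -1, 0, -0.0095, 0.007, -0.06, -1]
[0.0001, -0.0099, 0.0064, -0.06, -1, 0, -0.01, 0.006, -0.06, -1, 0, -0.011, 0.005, -0.059, -1, 0, -0.011, 0.005, -0.06, -1, 0, -0.011, 0.003, -0.06, -1, 0, -0.011, 0.004, -0.06, -1, 0, -0.012, 0.002, -0.06, -1, 0, -0.012, 0.002, -0.06, -1]
end [0.6166 0.2002 0.0513 1.841 ]
```

Request:
{"fn": "carry_out", "kwargs": {"targets": [-0.0083, 0, 0, 0, -1, -0.0084, 0, 0, 0, -1, -0.0083, 0, 0, 0, -1, -0.0083, 0, 0, 0, -1, -0.0084, 0, 0, 0, -1, -0.0083, 0, 0, 0, -1, 0.0001, -0.0091, 0.0075, -0.06, -1, 0, -0.0095, 0.007, -0.06, -1]}}

```text
time_s: 9.85
eef_pos: [0.5827, 0.2891, 0.0521]
tool_rot: [0.162, 1.564, -0.161]
contact_force: [-0.3, -0.1, -2.3]
width: 0.123
```

Request:
{"fn": "carry_out", "kwargs": {"targets": [0.0001, -0.0099, 0.0064, -0.06, -1, 0, -0.01, 0.006, -0.06, -1, 0, -0.011, 0.005, -0.059, -1, 0, -0.011, 0.005, -0.06, -1, 0, -0.011, 0.003, -0.06, -1, 0, -0.011, 0.004, -0.06, -1, 0, -0.012, 0.002, -0.06, -1, 0, -0.012, 0.002, -0.06, -1]}}

```text
time_s: 10.65
eef_pos: [0.6166, 0.1998, 0.0516]
tool_rot: [-0.214, 1.56, 0.214]
contact_force: [0.4, -0.1, -2.2]
width: 0.124
```

```bash

python3 - <<'E'
from h import *
st(); p=cur(); print(p)
look2('l6.png',a=(310,140),b=(210,140),w=140,h=105)
c=read_camera("wrist"); cv2.imwrite("pics/wrist6.png",c["image"][:,:,::-1])
b=np.array([np.sin(p[3]),-np.cos(p[3]),0]); bar=p[:3]-.022*b+[0,0,.004]
d=read_camera("side"); print(proj(d,bar)); elev(0,0,d,bar,p[3])
E
```

```text
t 10.65 tcp [0.6166 0.1998 0.0516] width 0.124 F [ 0.4 -0.1 -2.2] M [ 0.11  0.01 -0.04]
[[-1.000e-04 -2.692e-01  9.631e-01]
 [ 0.000e+00  9.631e-01  2.692e-01]
 [-1.000e+00  0.000e+00 -1.000e-04]]
q [ 0.195  0.737  1.366  0.     1.039 -1.648]
[0.61656297 0.19975374 0.05157959 1.84339893]
[271.93586376 226.42872605]
-10 [ 20.2 -27.2]
0 [ 20.7 -23. ]
10 [ 20.7 -18.2]
20 [ 20.  -13.1]
30 [18.8 -7.6]
40 [17.1 -1.9]
50 [15.   3.8]
60 [12.4  9.4]
70 [ 9.4 14.7]
80 [ 6.2 19.7]
90 [ 2.7 24.2]
```

View pics/l6.png

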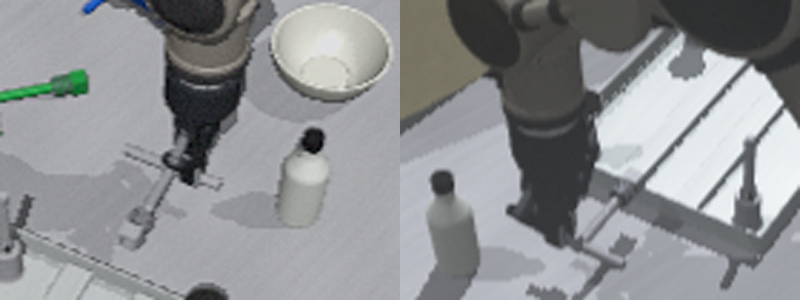

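View pics/wrist6.png

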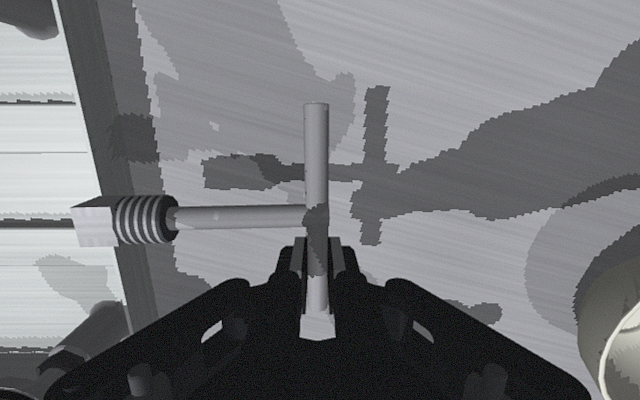

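Request:
{"fn": "carry_out", "kwargs": {"targets": [0.012, 0, 0, 0, -1, 0.012, 0, 0, 0, -1, 0.01, 0, 0, 0, -1, 0.003, -0.005, 0, 0, -1, 0, -0.006, 0, 0, -1, 0, -0.004, 0, 0, -1, 0, 0, 0, 0, -1], "newtons": 30}}

```text
time_s: 11.55
eef_pos: [0.6212, 0.1849, 0.0147]
tool_rot: [-0.211, 1.559, 0.211]
contact_force: [0.3, 0.4, -2.3]
width: 0.122
```

```bash

python3 - <<'E'
from h import *
st(); p=cur(); print(p)
c=read_camera("wrist"); cv2.imwrite("pics/wrist7.png",c["image"][:,:,::-1])
E
```

```text
t 11.55 tcp [0.6212 0.1849 0.0147] width 0.122 F [ 0.3  0.4 -2.3] M [ 0.18 -0.03 -0.09]
[[ 1.100e-03 -2.658e-01  9.640e-01]
 [ 1.000e-04  9.640e-01  2.658e-01]
 [-1.000e+00 -2.000e-04  1.000e-03]]
q [ 0.171  0.783  1.391 -0.     0.967 -1.668]
[0.62116937 0.18494617 0.01468782 1.83987732]
```

View pics/wrist7.png

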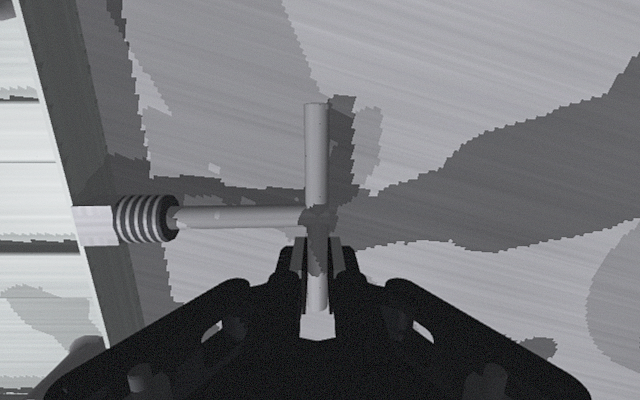

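The socket mouth at (73,225) is almost at the rim. I'll creep in until it touches.

Request:
{"fn": "carry_out", "kwargs": {"targets": [0, -0.002, 0, 0, -1, 0, -0.002, 0, 0, -1, 0, 0, 0, 0, -1]}}

```text
time_s: 11.9
eef_pos: [0.6214, 0.1843, 0.0147]
tool_rot: [-0.209, 1.559, 0.215]
contact_force: [-1.1, 9.5, -2.7]
width: 0.119
```

Contact gives about 9.5 N. I'll back off and lower 5 mm, so the contact sits well below the rim top, then press in again.

Request:
{"fn": "carry_out", "kwargs": {"targets": [0, 0.006, 0, 0, -1, 0.005, 0, 0, 0, -1, 0, -0.004, 0, 0, -1, 0, -0.002, 0, 0, -1, 0, 0, 0, 0, -1]}}

```text
time_s: 12.4
eef_pos: [0.6214, 0.1841, 0.0092]
tool_rot: [-0.208, 1.56, 0.214]
contact_force: [-1.5, 11.2, -1.7]
width: 0.124
```

```bash
cat > arc.py <<'E'
import numpy as np,sys
def arc(t0,t1,n,zc0,zc1,push=0):
    th=np.radians(np.linspace(t0,t1,n+1)); zc=np.linspace(zc0,zc1,n+1)
    u=.114*np.cos(th)+.010*np.sin(th); h=zc+.114*np.sin(th)-.010*np.cos(th)
    du=np.diff(u)-push/n; dh=np.diff(h)
    print([ [round(-b,4),round(a,4),0,0,-1] for a,b in zip(du,dh)], 'u',u[-1],'h',h[-1])
E
python3 -c "
from arc import *
arc(0,30,8,.023,.023)
arc(30,60,8,.023,.020)
arc(60,90,8,.020,.012)"
```

```text
[[np.float64(-0.0075), np.float64(0.0004), 0, 0, -1], [np.float64(-0.0075), np.float64(-0.0001), 0, 0, -1], [np.float64(-0.0075), np.float64(-0.0006), 0, 0, -1], [np.float64(-0.0074), np.float64(-0.0011), 0, 0, -1], [np.float64(-0.0073), np.float64(-0.0015), 0, 0, -1], [np.float64(-0.0072), np.float64(-0.002), 0, 0, -1], [np.float64(-0.0071), np.float64(-0.0025), 0, 0, -1], [np.float64(-0.0069), np.float64(-0.0029), 0, 0, -1]] u 0.10372689603142603 h 0.0713397459621556
[[np.float64(-0.0063), np.float64(-0.0034), 0, 0, -1], [np.float64(-0.0061), np.float64(-0.0038), 0, 0, -1], [np.float64(-0.0058), np.float64(-0.0042), 0, 0, -1], [np.float64(-0.0055), np.float64(-0.0046), 0, 0, -1], [np.float64(-0.0052), np.float64(-0.005), 0, 0, -1], [np.float64(-0.0049), np.float64(-0.0054), 0, 0, -1], [np.float64(-0.0045), np.float64(-0.0057), 0, 0, -1], [np.float64(-0.0041), np.float64(-0.006), 0, 0, -1]] u 0.0656602540378444 h 0.11372689603142601
[[np.float64(-0.0031), np.float64(-0.0063), 0, 0, -1], [np.float64(-0.0027), np.float64(-0.0065), 0, 0, -1], [np.float64(-0.0022), np.float64(-0.0068), 0, 0, -1], [np.float64(-0.0018), np.float64(-0.0069), 0, 0, -1], [np.float64(-0.0013), np.float64(-0.0071), 0, 0, -1], [np.float64(-0.0009), np.float64(-0.0073), 0, 0, -1], [np.float64(-0.0004), np.float64(-0.0074), 0, 0, -1], [np.float64(0.0001), np.float64(-0.0074), 0, 0, -1]] u 0.010000000000000007 h 0.126
```

Request:
{"fn": "carry_out", "kwargs": {"targets": [-0.0075, 0, 0, 0, -1, -0.0075, -0.0002, 0, 0, -1, -0.0075, -0.0006, 0, 0, -1, -0.0074, -0.001, 0, 0, -1, 0, 0, 0, 0, -1]}}

```text
time_s: 12.9
eef_pos: [0.6224, 0.183, 0.0405]
tool_rot: [-0.208, 1.558, 0.215]
contact_force: [-1.8, 12.9, -0.8]
width: 0.125
```

```bash
cat >> h.py <<'E'
def chk(name):
    st(); p=cur()
    b=np.array([np.sin(p[3]),-np.cos(p[3]),0]); bar=p[:3]-.022*b+[0,0,.004]
    d=read_camera("side"); u,v=proj(d,bar); u0,v0=int(u)-50,int(v)-50
    im=np.ascontiguousarray(d["image"][v0:v0+100,u0:u0+100,::-1]); im=cv2.resize(im,None,fx=6,fy=6,interpolation=cv2.INTER_CUBIC)
    for t in range(0,100,15):
        r=np.radians(t); S=bar-.114*np.array([np.cos(r)*np.cos(p[3]),np.cos(r)*np.sin(p[3]),np.sin(r)])
        q=(proj(d,S)-[u0,v0]+.5)*6; cv2.circle(im,(int(q[0]),int(q[1])),3,(0,0,255),-1); cv2.putText(im,str(t),(int(q[0])+5,int(q[1])),0,.4,(0,0,255))
    cv2.imwrite("pics/"+name,im)
E
python3 -c "
from h import *
chk('k1.png')"
```

```text
t 12.9 tcp [0.6224 0.183  0.0405] width 0.125 F [-1.8 12.9 -0.8] M [ 2.34  0.3  -0.14]
[[ 0.002  -0.2665  0.9638]
 [ 0.0047  0.9638  0.2665]
 [-1.      0.004   0.0032]]
q [ 0.166  0.75   1.375  0.005  1.014 -1.677]
```

View pics/k1.png

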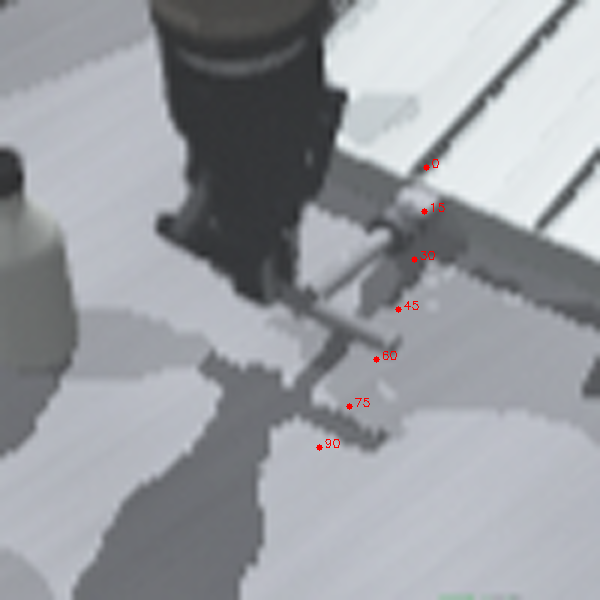

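The tilt is now about 13–15°, so the rim method works. Continuing the arc.

Request:
{"fn": "carry_out", "kwargs": {"targets": [-0.0073, -0.0015, 0, 0, -1, -0.0072, -0.002, 0, 0, -1, -0.0071, -0.0025, 0, 0, -1, -0.0069, -0.0029, 0, 0, -1, -0.0063, -0.0034, 0, 0, -1, -0.0061, -0.0038, 0, 0, -1, 0, 0, 0, 0, -1]}}

```text
time_s: 13.65
eef_pos: [0.6273, 0.166, 0.0821]
tool_rot: [-0.211, 1.557, 0.214]
contact_force: [-1.1, 3.8, -1.3]
width: 0.113
```

```bash
python3 -c "
from h import *
chk('k2.png')"
```

```text
t 13.65 tcp [0.6273 0.166  0.0821] width 0.113 F [-1.1  3.8 -1.3] M [ 0.78  0.15 -0.05]
[[ 0.0034 -0.2672  0.9636]
 [ 0.0024  0.9636  0.2672]
 [-1.      0.0014  0.0039]]
q [ 0.14   0.701  1.343  0.002  1.094 -1.703]
```

View pics/k2.png

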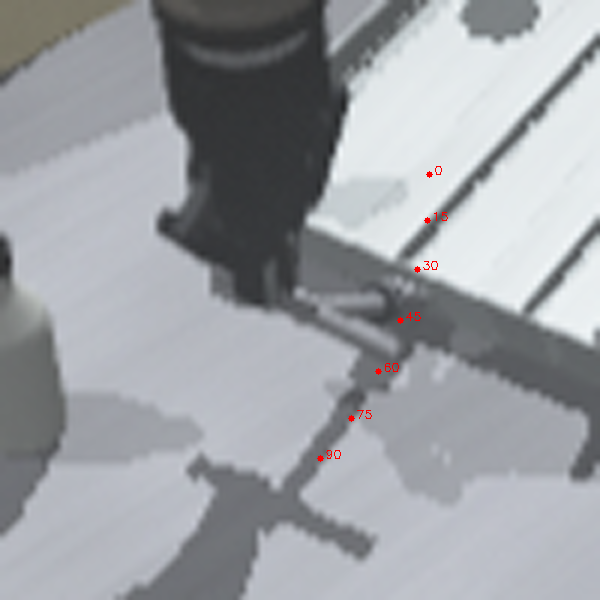

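The tilt is about 36–38° and the width has dropped a little (0.113), so I'll carry on in small steps and watch it.

Request:
{"fn": "carry_out", "kwargs": {"targets": [-0.0058, -0.0042, 0, 0, -1, -0.0055, -0.0046, 0, 0, -1, -0.0052, -0.005, 0, 0, -1, -0.0049, -0.0054, 0, 0, -1, 0, 0, 0, 0, -1]}}

```text
time_s: 14.2
eef_pos: [0.6322, 0.1444, 0.102]
tool_rot: [-0.212, 1.559, 0.21]
contact_force: [0.0, -0.0, -1.3]
width: 0.092
```

```bash
python3 -c "
from h import *
chk('k3.png'); c=read_camera('wrist'); cv2.imwrite('pics/wrist8.png',c['image'][:,:,::-1])"
```

```text
t 14.2 tcp [0.6322 0.1444 0.102 ] width 0.092 F [ 0.  -0.  -1.3] M [ 0.05 -0.01 -0.02]
[[ 1.200e-03 -2.657e-01  9.640e-01]
 [-1.200e-03  9.640e-01  2.657e-01]
 [-1.000e+00 -1.500e-03  8.000e-04]]
q [ 1.070e-01  6.800e-01  1.322e+00 -1.000e-03  1.138e+00 -1.732e+00]
```

View pics/k3.png

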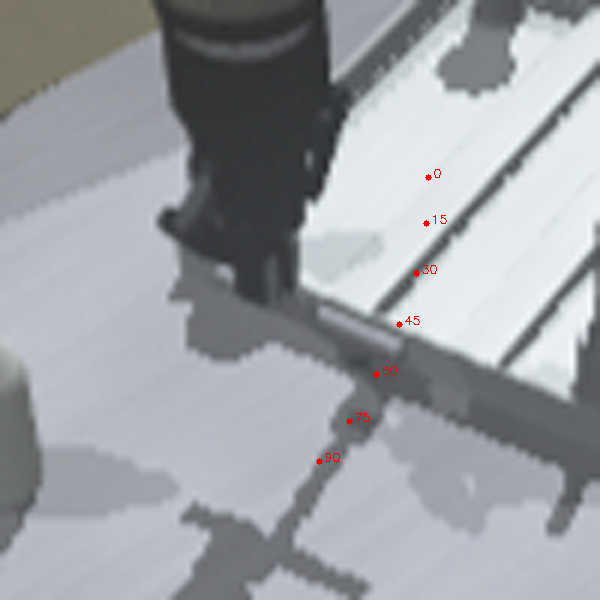

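View pics/wrist8.png

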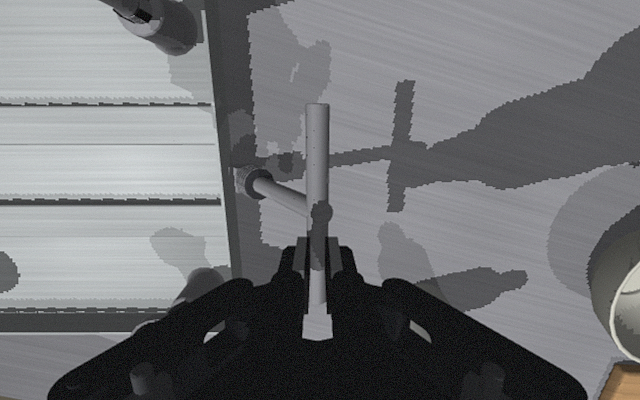

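The tilt is now about 57°. The socket edge is just on the counter and the bar has crept to the fingertips. I'll push the socket into the corner of rim and counter, then press down to seat the bar deeper in the jaws.

Request:
{"fn": "carry_out", "kwargs": {"targets": [0, -0.002, 0, 0, -1, 0, -0.002, 0, 0, -1, 0, -0.002, 0, 0, -1, 0, 0, 0, 0, -1]}}

```text
time_s: 14.7
eef_pos: [0.6342, 0.1417, 0.103]
tool_rot: [-0.211, 1.556, 0.213]
contact_force: [-0.2, 4.9, 5.8]
width: 0.095
```

Request:
{"fn": "carry_out", "kwargs": {"targets": [0.002, 0, 0, 0, -1, 0.002, 0, 0, 0, -1, 0, 0, 0, 0, -1], "newtons": 20}}

```text
time_s: 15.0
eef_pos: [0.6356, 0.1436, 0.1012]
tool_rot: [-0.209, 1.551, 0.215]
contact_force: [1.0, 10.0, 16.6]
width: 0.096
```

Request:
{"fn": "carry_out", "kwargs": {"targets": [0.002, -0.001, 0, 0, -1, 0.002, -0.001, 0, 0, -1, 0, 0, 0, 0, -1]}}

```text
time_s: 15.3
eef_pos: [0.6383, 0.1439, 0.1004]
tool_rot: [-0.207, 1.544, 0.217]
contact_force: [1.6, 18.6, 27.4]
width: 0.099
```

```bash
python3 -c "
from h import *
chk('k4.png'); c=read_camera('wrist'); cv2.imwrite('pics/wrist9.png',c['image'][:,:,::-1])"
```

```text
t 15.3 tcp [0.6383 0.1439 0.1004] width 0.099 F [ 1.6 18.6 27.4] M [ 3.23 -0.02 -0.12]
[[ 0.0155 -0.2677  0.9634]
 [ 0.0087  0.9635  0.2676]
 [-0.9998  0.0043  0.0173]]
q [ 0.101  0.683  1.321  0.008  1.121 -1.744]
```

View pics/wrist9.png

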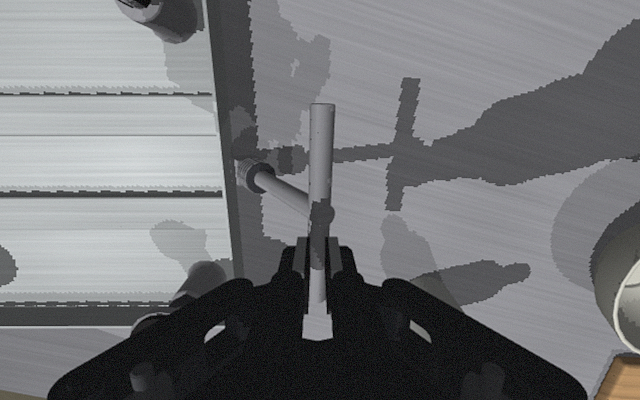

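View pics/k4.png

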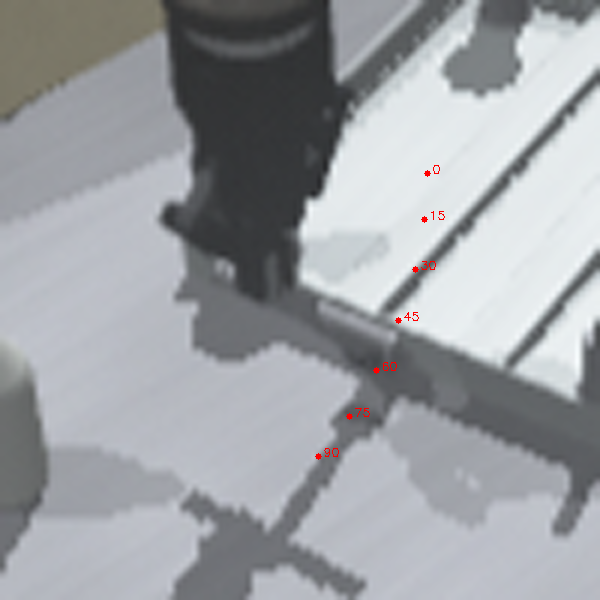

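```bash
python3 -c "
import numpy as np
th=np.radians(np.linspace(57,90,9)); u=.114*np.cos(th)+.01*np.sin(th); h=.114*np.sin(th)+.01*np.cos(th)
print(np.c_[-np.diff(h),np.diff(u)].round(4).tolist())"
```

```text
[[-0.0036, -0.0067], [-0.0031, -0.007], [-0.0025, -0.0073], [-0.0019, -0.0075], [-0.0013, -0.0078], [-0.0008, -0.0079], [-0.0002, -0.0081], [0.0004, -0.0082]]
```

Request:
{"fn": "carry_out", "kwargs": {"targets": [-0.003, 0.002, 0, 0, -1, -0.003, 0.001, 0, 0, -1, 0, 0, 0, 0, -1], "newtons": 30}}

```text
time_s: 15.7
eef_pos: [0.6342, 0.1432, 0.1019]
tool_rot: [-0.211, 1.555, 0.214]
contact_force: [-0.0, 6.5, 9.9]
width: 0.093
```

Request:
{"fn": "carry_out", "kwargs": {"targets": [-0.0045, -0.0065, 0, 0, -1, -0.0033, -0.007, 0, 0, -1, -0.0026, -0.0073, 0, 0, -1, 0, 0, 0, 0, -1]}}

```text
time_s: 16.1
eef_pos: [0.6405, 0.1216, 0.1126]
tool_rot: [-0.211, 1.554, 0.212]
contact_force: [0.6, 4.2, 11.3]
width: 0.077
```

```bash
python3 -c "
from h import *
chk('k5.png')"
```

```text
t 16.1 tcp [0.6405 0.1216 0.1126] width 0.077 F [ 0.6  4.2 11.3] M [ 0.74 -0.12 -0.03]
[[ 6.400e-03 -2.667e-01  9.637e-01]
 [ 1.400e-03  9.638e-01  2.667e-01]
 [-1.000e+00 -4.000e-04  6.500e-03]]
q [ 7.000e-02  6.720e-01  1.305e+00  1.000e-03  1.158e+00 -1.771e+00]
```

View pics/k5.png

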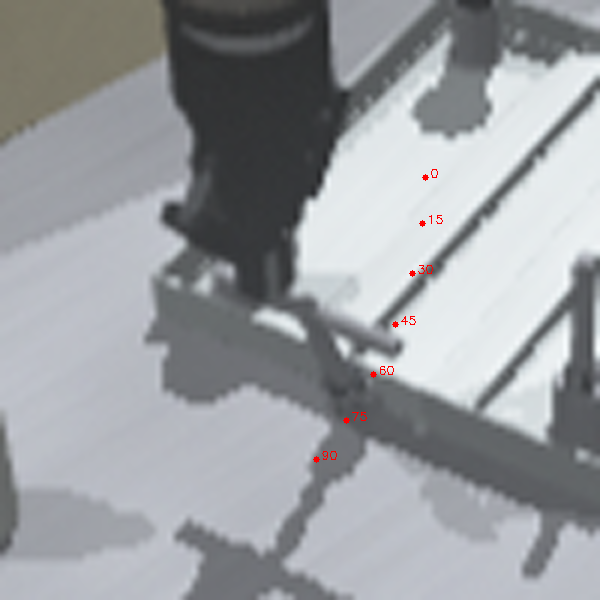

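The tilt is about 75° and the bar is right at the tips (width 0.077). I'll ease the jaws just enough to lower them around the bar, with the outer finger still supporting the leaning wrench, and close again.

Request:
{"fn": "carry_out", "kwargs": {"targets": [0.003, 0, 0, 0, -0.7, 0.004, -0.001, 0, 0, -0.65, 0.005, -0.001, 0, 0, -0.65, 0.004, 0, 0, 0, -1, 0, 0, 0, 0, -1, 0, 0, 0, 0, -1]}}

```text
time_s: 16.75
eef_pos: [0.6397, 0.1198, 0.0948]
tool_rot: [-0.212, 1.558, 0.212]
contact_force: [0.9, 2.4, 7.7]
width: 0.125
```

```bash
python3 -c "
from h import *
chk('k6.png'); look2('l7.png',a=(310,140),b=(210,140),w=140,h=105)"
```

```text
t 16.75 tcp [0.6397 0.1198 0.0948] width 0.125 F [0.9 2.4 7.7] M [ 0.48  0.14 -0.05]
[[ 2.400e-03 -2.669e-01  9.637e-01]
 [ 8.000e-04  9.637e-01  2.669e-01]
 [-1.000e+00  1.000e-04  2.500e-03]]
q [ 6.700e-02  6.910e-01  1.323e+00  1.000e-03  1.125e+00 -1.774e+00]
```

View pics/k6.png

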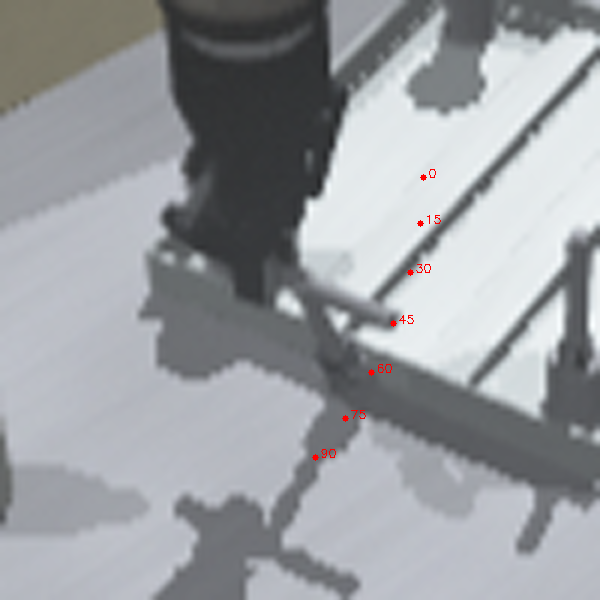

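View pics/l7.png

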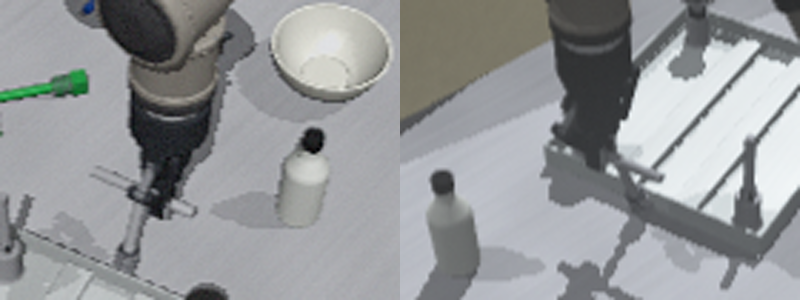

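The bar now sits well into the pads (width 0.125). I'll finish tipping it upright.

Request:
{"fn": "carry_out", "kwargs": {"targets": [-0.0015, -0.007, 0, 0, -1, -0.0008, -0.007, 0, 0, -1, -0.0003, -0.007, 0, 0, -1, 0, 0, 0, 0, -1]}}

```text
time_s: 17.3
eef_pos: [0.6456, 0.0988, 0.0975]
tool_rot: [-0.211, 1.558, 0.212]
contact_force: [0.1, 1.4, 9.4]
width: 0.128
```

```bash
python3 - <<'E'
from h import *
st(); look2('l8.png',a=(310,150),b=(250,150),w=100,h=75)
c=read_camera('wrist'); cv2.imwrite('pics/wrist10.png',c['image'][:,:,::-1])
E
```

```text
t 17.3 tcp [0.6456 0.0988 0.0975] width 0.128 F [0.1 1.4 9.4] M [ 0.45  0.18 -0.08]
[[ 2.700e-03 -2.661e-01  9.639e-01]
 [ 6.000e-04  9.639e-01  2.661e-01]
 [-1.000e+00 -1.000e-04  2.800e-03]]
q [ 3.400e-02  6.920e-01  1.313e+00  1.000e-03  1.134e+00 -1.806e+00]
```

View pics/l8.png

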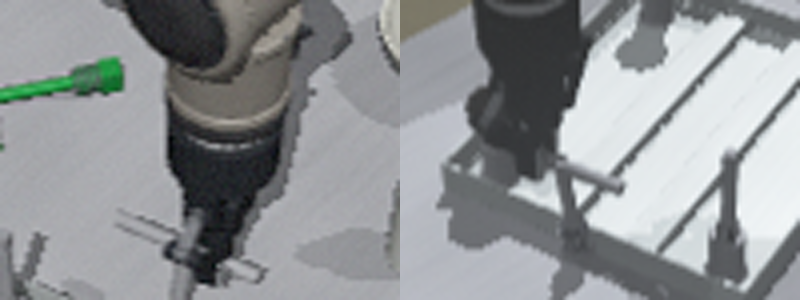

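View pics/wrist10.png

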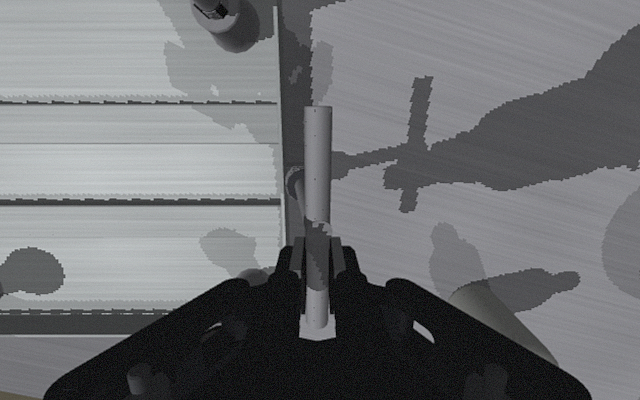

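Request:
{"fn": "carry_out", "kwargs": {"targets": [-0.0005, -0.006, 0, 0, -1, 0, -0.006, 0, 0, -1, 0, -0.003, 0, 0, -1, 0, 0, 0, 0, -1]}}

```text
time_s: 17.85
eef_pos: [0.6487, 0.0845, 0.0969]
tool_rot: [-0.211, 1.56, 0.212]
contact_force: [0.3, 2.4, 4.7]
width: 0.125
```

```bash
python3 - <<'E'
from h import *
st(); look2('l9.png',a=(310,170),b=(250,150),w=100,h=75)
c=read_camera('wrist'); cv2.imwrite('pics/wrist11.png',c['image'][:,:,::-1])
p=cur(); b=np.array([np.sin(p[3]),-np.cos(p[3]),0]); bar=p[:3]-.022*b+[0,0,.016]
print(bar)
for z in (.11,.062,.044,.0): print(z,proj(c,[bar[0],bar[1],z]).round(0))
E
```

```text
t 17.85 tcp [0.6487 0.0845 0.0969] width 0.125 F [0.3 2.4 4.7] M [ 0.43  0.13 -0.03]
[[ 2.000e-04 -2.664e-01  9.639e-01]
 [ 3.000e-04  9.639e-01  2.664e-01]
 [-1.000e+00  2.000e-04  3.000e-04]]
q [ 0.012  0.695  1.307  0.     1.138 -1.828]
[0.62734334 0.07884182 0.11282243]
0.11 [315. 223.]
0.062 [315. 196.]
0.044 [316. 189.]
0.0 [316. 175.]
```

View pics/l9.png

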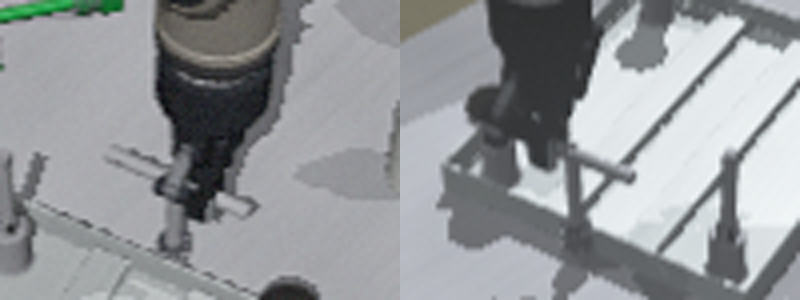

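View pics/wrist11.png

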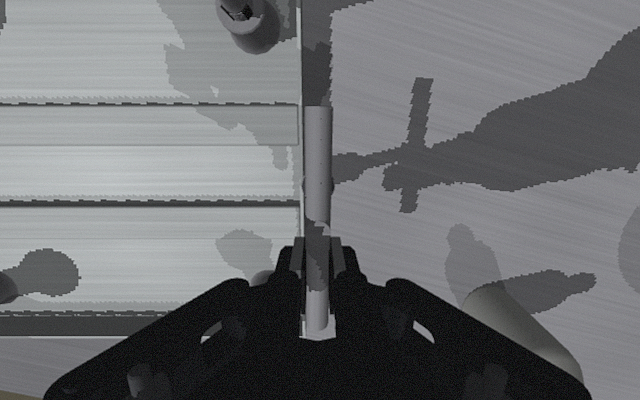

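The wrench is almost upright: the collar shows evenly on both sides of the bar at (318,185). I'll press it flat on its socket and ease the jaws.

Request:
{"fn": "carry_out", "kwargs": {"targets": [0.002, 0, 0, 0, -1, 0.001, 0, 0, 0, -1, 0, 0, 0, 0, -1, -0.002, 0, 0, 0, -0.7, 0, 0, 0, 0, -0.65, 0, 0, 0, 0, -0.65], "newtons": 20}}

```text
time_s: 18.6
eef_pos: [0.6479, 0.0844, 0.0949]
tool_rot: [-0.212, 1.562, 0.212]
contact_force: [0.4, 0.3, 0.0]
width: 0.177
```

```bash
python3 - <<'E'
from h import *
st(); look2('l10.png',a=(310,170),b=(250,150),w=100,h=75)
c=read_camera('wrist'); cv2.imwrite('pics/wrist12.png',c['image'][:,:,::-1])
E
```

```text
t 18.6 tcp [0.6479 0.0844 0.0949] width 0.177 F [0.4 0.3 0. ] M [ 0.04  0.   -0.02]
[[-1.900e-03 -2.670e-01  9.637e-01]
 [-5.000e-04  9.637e-01  2.670e-01]
 [-1.000e+00 -0.000e+00 -1.900e-03]]
q [ 1.300e-02  6.970e-01  1.310e+00 -1.000e-03  1.136e+00 -1.828e+00]
```

View pics/l10.png

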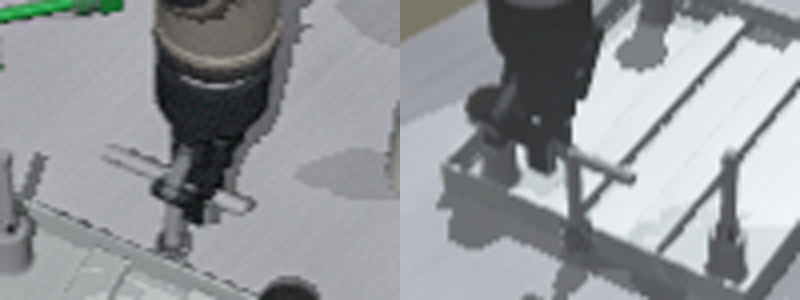

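View pics/wrist12.png

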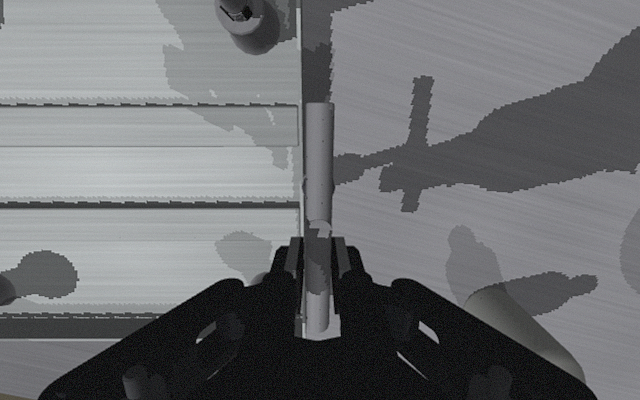

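The wrench stands by itself with no force on the tool. I'll lift off, shift to the bar's middle and look.

Request:
{"fn": "carry_out", "kwargs": {"targets": [0, 0, 0, 0, -0.5, -0.01, 0, 0, 0, -0.4, -0.02, 0, 0, 0, -0.3, -0.02, 0, 0, 0, -0.3, 0, 0, -0.011, 0, -0.3, 0, 0, -0.011, 0, -0.3, 0, 0, 0, 0, -0.3]}}

```text
time_s: 19.45
eef_pos: [0.6267, 0.0786, 0.1469]
tool_rot: [-0.212, 1.56, 0.212]
contact_force: [-0.4, -0.1, -0.3]
width: 0.354
```

```bash
python3 - <<'E'
from h import *
st(); 
c=read_camera('wrist'); cv2.imwrite('pics/wrist13.png',c['image'][:,:,::-1])
p=cur(); print(p,proj(c,[p[0],p[1],.114]),proj(c,[p[0],p[1],.12]))
for n in("scene","side"):
  c=read_camera(n); cv2.imwrite(f"pics/{n}13.png",c["image"][:,:,::-1])
a=cv2.imread("pics/scene13.png")[160:250,290:410];b=cv2.imread("pics/side13.png")[150:240,250:370]
cv2.imwrite("pics/l11.png",np.hstack([cv2.resize(x,(400,300),interpolation=cv2.INTER_CUBIC) for x in(a,b)]))
E
```

```text
t 19.45 tcp [0.6267 0.0786 0.1469] width 0.354 F [-0.4 -0.1 -0.3] M [-0.02  0.02 -0.  ]
[[ 3.000e-04 -2.668e-01  9.638e-01]
 [-2.000e-04  9.638e-01  2.668e-01]
 [-1.000e+00 -3.000e-04  3.000e-04]]
q [ 0.004  0.607  1.328 -0.     1.207 -1.837]
[0.62736225 0.07871529 0.14679488 1.84078262] [315.3291733  229.06506818] [315.28313642 232.69454853]
```

View pics/wrist13.png

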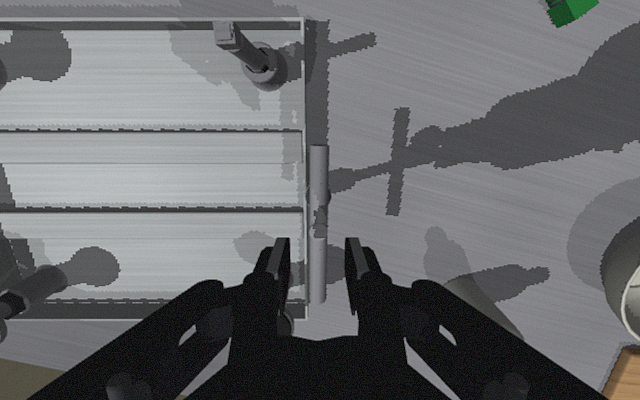

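View pics/l11.png

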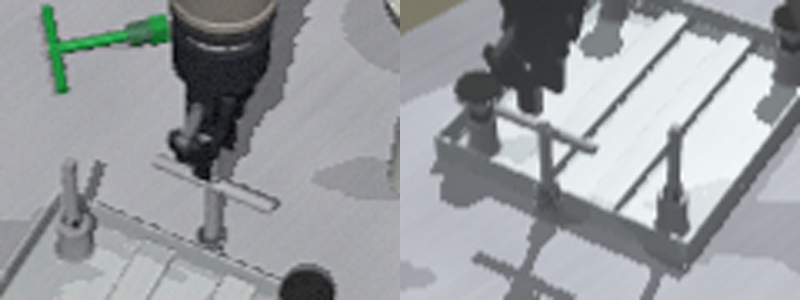

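The wrench stands free, its bar running from (319,146) to (317,302) in the wrist view. The tap top is near (228,33).

```bash
python3 - <<'E'
from h import *
c=read_camera('wrist'); p=cur()
for u,v,z in [(319,146,.118),(317.5,302,.118),(318,146,.114),(317,302,.114)]:
    print(onplane(c,u,v,z).round(4))
np.savez("w13.npz",**{k:np.array(c[k]) for k in "KRt"})
a=cv2.imread("pics/wrist13.png")[10:95,195:320]; cv2.imwrite("pics/c6.png",cv2.resize(a,None,fx=6,fy=6,interpolation=cv2.INTER_CUBIC))
a=cv2.imread("pics/wrist13.png")[135:310,280:355]; cv2.imwrite("pics/c7.png",cv2.resize(a,None,fx=3.4,fy=3.4,interpolation=cv2.INTER_CUBIC))
E
```

```text
[0.5745 0.0663 0.118 ]
[0.6801 0.0948 0.118 ]
[0.5751 0.0659 0.114 ]
[0.683  0.0953 0.114 ]
```

View pics/c6.png

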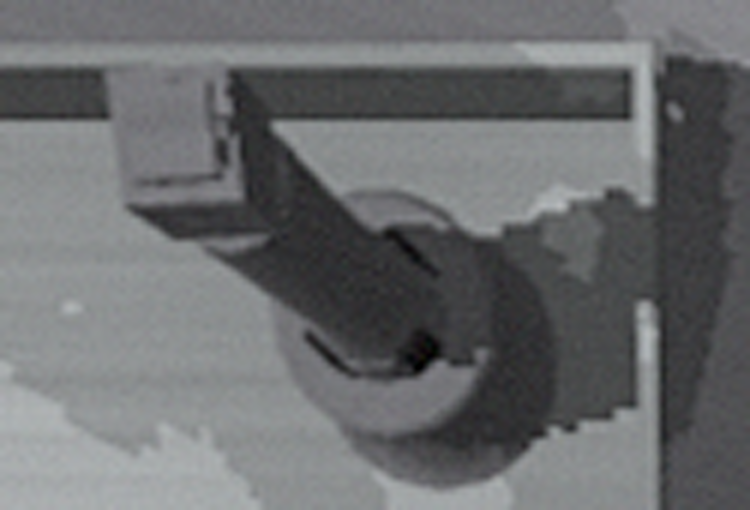

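View pics/c7.png

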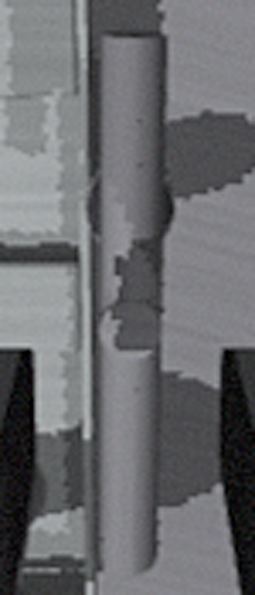

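```bash
python3 - <<'E'
from h import *
c=dict(np.load("w13.npz"))
f=lambda x,y:((x+.5)/6-.5+195,(y+.5)/6-.5+10)
P={k:onplane(c,*f(x,y),.1315) for k,(x,y) in {'tl':(105,72),'bl':(128,207),'br':(246,203),'tr':(230,68)}.items()}
print({k:v.round(4) for k,v in P.items()})
for a,b in [('bl','br'),('tl','bl'),('tr','br'),('tl','tr')]:
    d=P[b]-P[a]; print(a,b,np.linalg.norm(d).round(4),np.arctan2(d[1],d[0]).round(3))
print('centre',np.mean(list(P.values()),0))
# tray corner and edges at z=.03
f2=lambda x,y:onplane(c,*f(x,y),.03)
A=f2(657,42);B=f2(660,500);C=f2(0,46); print(A,np.arctan2(*(B-A)[[1,0]]),np.arctan2(*(C-A)[[1,0]]))
s=np.load; 
E
python3 - <<'E'
from h import *
a=cv2.imread("pics/scene13.png")[195:245,295:345];b=cv2.imread("pics/side13.png")[175:235,310:360]
cv2.imwrite("pics/c8.png",np.hstack([cv2.resize(a,(400,400),interpolation=cv2.INTER_CUBIC),cv2.resize(b[:50],(400,400),interpolation=cv2.INTER_CUBIC)]))
E
```

```text
{'tl': array([ 0.5292, -0.0007,  0.1315]), 'bl': array([0.5385, 0.0028, 0.1315]), 'br': array([0.5356, 0.0122, 0.1315]), 'tr': array([0.5262, 0.009 , 0.1315])}
bl br 0.0098 1.873
tl bl 0.0099 0.358
tr br 0.0099 0.32
tl tr 0.0102 1.87
centre [0.53236263 0.00581882 0.1315    ]
[0.48880558 0.03058555 0.03      ] 0.26573940536866875 -1.2938165974543239
```

View pics/c8.png

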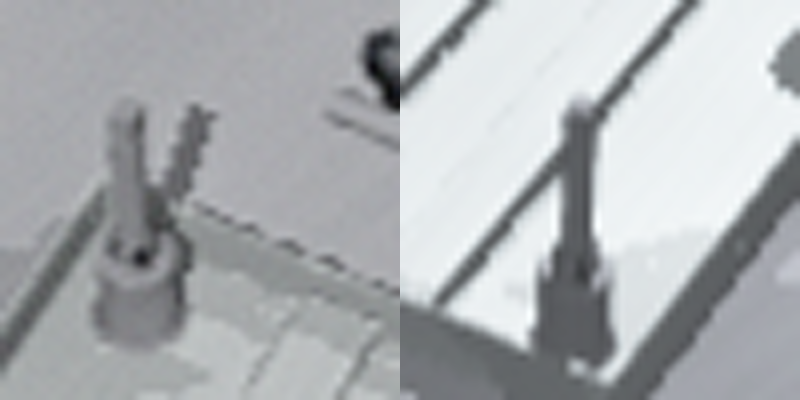

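```bash
python3 - <<'E'
from h import *
s=read_camera("scene");d=read_camera("side");c=dict(np.load("w13.npz"))
wu=(175/6-.5+195+.1, 138/6-.5+10)
o=[(s,310.5,207.6),(d,332.0,187.6)]
X=tri(o);print(X)
X=tri(o+[(c,*wu)]);print(X,[ (proj(k,X)-[u,v]).round(1) for k,u,v in o+[(c,*wu)]])
# bias check: known TCP? wrench bar ends via scene/side not needed
print(proj(s,[.5324,.0058,.133]),proj(d,[.5324,.0058,.133]))
E
```

```text
[0.53228723 0.00462348 0.13417298]
[0.53235066 0.00529449 0.13373034] [array([ 0.4, -0. ]), array([0. , 0.2]), array([-2.1, -1.5])]
[311.058694   207.62250207] [331.88951904 188.05259175]
```

Request:
{"fn": "carry_out", "kwargs": {"targets": [0.015, 0.0015, 0, 0, -0.3, 0.02, 0, 0, 0, -0.3, 0.017, 0, 0, 0, -0.4, 0, 0, 0, 0, -1, 0, 0, 0, 0, -1, 0, 0, 0, 0, -1, 0, 0, 0, 0, -1], "newtons": 40}}

```text
time_s: 20.45
eef_pos: [0.6274, 0.0803, 0.0947]
tool_rot: [-0.212, 1.559, 0.212]
contact_force: [-0.3, -0.4, -2.1]
width: 0.125
```

```bash
python3 - <<'E'
from h import *
st(); print(cur())
c=read_camera('wrist'); cv2.imwrite('pics/wrist14.png',c['image'][:,:,::-1])
E
```

```text
t 20.45 tcp [0.6274 0.0803 0.0947] width 0.125 F [-0.3 -0.4 -2.1] M [-0.02  0.02  0.01]
[[ 1.300e-03 -2.670e-01  9.637e-01]
 [-1.000e-04  9.637e-01  2.670e-01]
 [-1.000e+00 -4.000e-04  1.200e-03]]
q [ 0.006  0.661  1.383 -0.     1.096 -1.835]
[0.62735314 0.08025804 0.09468555 1.84103047]
```

View pics/wrist14.png

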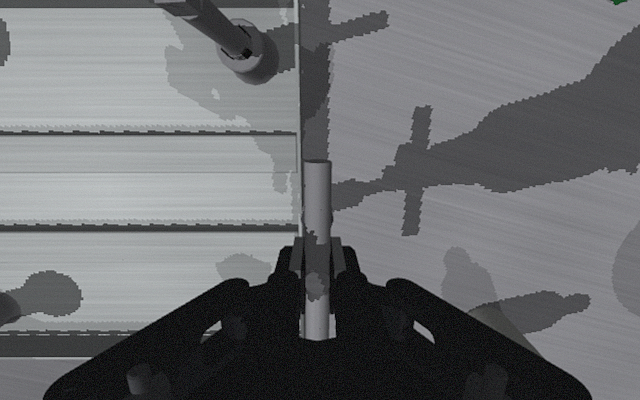

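```bash
python3 - <<'E'
from h import *
plan(cur(),[(.6274,.0803,.2547,1.841,6),(.5324,.0053,.2547,1.89,8)],-1)
E
```

```text
[-0.027, 0, 0, 0, -1, -0.026, 0, 0, 0, -1, -0.027, 0, 0, 0, -1, -0.027, 0, 0, 0, -1, -0.026, 0, 0, 0, -1, -0.027, 0, 0, 0, -1, 0, -0.006, -0.014, -0.006, -1, 0, -0.006, -0.014, -0.006, -1]
[0, -0.005, -0.014, -0.006, -1, 0, -0.006, -0.014, -0.006, -1, 0, -0.005, -0.014, -0.007, -1, 0, -0.006, -0.014, -0.006, -1, 0, -0.005, -0.014, -0.006, -1, 0, -0.005, -0.014, -0.006, -1]
end [0.5326 0.0059 0.2546 1.89  ]
```

Request:
{"fn": "carry_out", "kwargs": {"targets": [-0.015, 0, 0, 0, -1, -0.026, 0, 0, 0, -1, -0.03, 0, 0, 0, -1, -0.03, 0, 0, 0, -1, -0.03, 0, 0, 0, -1, -0.02, 0, 0, 0, -1, -0.009, 0, 0, 0, -1, 0, -0.006, -0.014, -0.006, -1]}}

```text
time_s: 21.3
eef_pos: [0.6161, 0.0714, 0.2552]
tool_rot: [-0.218, 1.556, 0.217]
contact_force: [0.0, -0.4, -3.1]
width: 0.128
```

Request:
{"fn": "carry_out", "kwargs": {"targets": [0, -0.006, -0.014, -0.006, -1, 0, -0.005, -0.014, -0.006, -1, 0, -0.006, -0.014, -0.006, -1, 0, -0.005, -0.014, -0.007, -1, 0, -0.006, -0.014, -0.006, -1, 0, -0.005, -0.014, -0.006, -1, 0, -0.005, -0.014, -0.006, -1, 0, 0, 0, 0, -1]}}

```text
time_s: 22.1
eef_pos: [0.5309, 0.0051, 0.2535]
tool_rot: [-0.25, 1.558, 0.25]
contact_force: [0.5, -0.3, -2.1]
width: 0.125
```

```bash
python3 - <<'E'
from h import *
st(); print(cur())
for n in("scene","side","wrist"):
  c=read_camera(n); cv2.imwrite(f"pics/{n}15.png",c["image"][:,:,::-1])
  for X in [(.5324,.0055,.133),(*cur()[:2],.160),(*cur()[:2],.274)]: print(n,proj(c,X).round(1))
a=cv2.imread("pics/scene15.png")[165:245,265:365];b=cv2.imread("pics/side15.png")[130:210,285:385]
cv2.imwrite("pics/l12.png",np.hstack([cv2.resize(x,(400,320),interpolation=cv2.INTER_CUBIC) for x in(a,b)]))
E
```

```text
t 22.1 tcp [0.5309 0.0051 0.2535] width 0.125 F [ 0.5 -0.3 -2.1] M [ 0.02 -0.06 -0.  ]
[[-1.600e-03 -3.128e-01  9.498e-01]
 [-3.000e-04  9.498e-01  3.128e-01]
 [-1.000e+00  2.000e-04 -1.600e-03]]
q [-1.340e-01  3.370e-01  1.468e+00 -1.000e-03  1.338e+00 -2.023e+00]
[0.53085113 0.00514034 0.25351582 1.8889194 ]
scene [311.  207.7]
scene [310.4 201.6]
scene [308.6 174.3]
side [332. 188.]
side [332.1 181.3]
side [333.3 150.2]
wrist [315.3 192.6]
wrist [315.8 201.3]
wrist [315.1 270.9]
```

View pics/l12.png

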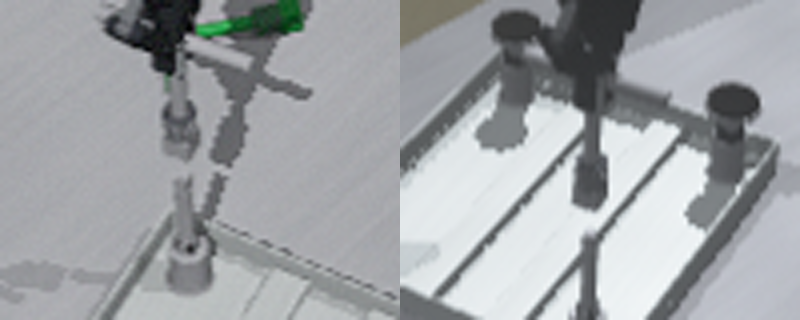

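View pics/wrist15.png

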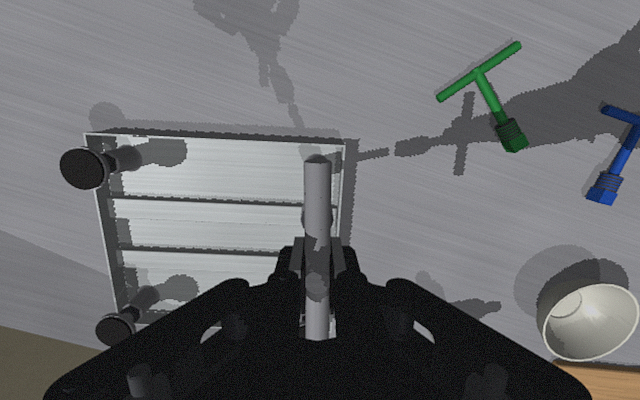

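The socket mouth, near (310,203) in the scene view and (332,181) in the side view, hangs over the tap top at (311,209) and (332,188). Lowering to just above.

Request:
{"fn": "carry_out", "kwargs": {"targets": [0.008, 0, 0, 0, -1, 0.008, 0, 0, 0, -1, 0.004, 0, 0, 0, -1, 0, 0, 0, 0, -1, 0, 0, 0, 0, -1]}}

```text
time_s: 22.75
eef_pos: [0.5323, 0.006, 0.2337]
tool_rot: [-0.251, 1.557, 0.251]
contact_force: [0.2, -0.5, -2.3]
width: 0.13
```

```bash
python3 - <<'E'
from h import *
st(); print(cur())
for n in("scene","side"):
  c=read_camera(n); cv2.imwrite(f"pics/{n}16.png",c["image"][:,:,::-1])
a=cv2.imread("pics/scene16.png")[180:230,285:335];b=cv2.imread("pics/side16.png")[160:210,307:357]
cv2.imwrite("pics/l13.png",np.hstack([cv2.resize(x,(400,400),interpolation=cv2.INTER_CUBIC) for x in(a,b)]))
E
```

```text
t 22.75 tcp [0.5323 0.006  0.2337] width 0.13 F [ 0.2 -0.5 -2.3] M [ 0.01  0.01 -0.02]
[[-3.000e-04 -3.140e-01  9.494e-01]
 [-1.000e-04  9.494e-01  3.140e-01]
 [-1.000e+00  1.000e-04 -3.000e-04]]
q [-0.133  0.354  1.5   -0.     1.288 -2.023]
[0.53230076 0.00597829 0.2336928  1.89015681]
```

View pics/l13.png

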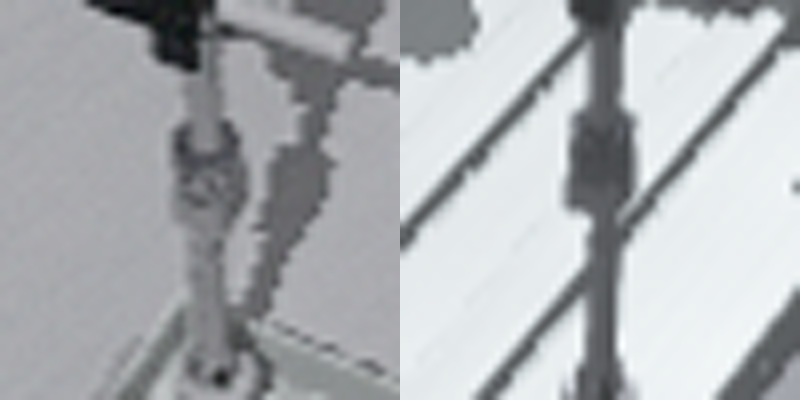

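Both views show the collar in line with the tap (scene columns 208 and 209, side columns 601 and 602 in the crops). Lowering gently.

Request:
{"fn": "carry_out", "kwargs": {"targets": [0.003, 0, 0, 0, -1, 0.002, 0, 0, 0, -1, 0.002, 0, 0, 0, -1, 0.001, 0, 0, 0, -1, 0.001, 0, 0, 0, -1, 0, 0, 0, 0, -1]}}

```text
time_s: 23.45
eef_pos: [0.5322, 0.0059, 0.2247]
tool_rot: [-0.25, 1.556, 0.25]
contact_force: [-0.9, -0.7, -2.9]
width: 0.128
```

Request:
{"fn": "carry_out", "kwargs": {"targets": [0.002, 0, 0, 0, -1, 0.002, 0, 0, 0, -1, 0.002, 0, 0, 0, -1, 0, 0, 0, 0, -1]}}

```text
time_s: 23.85
eef_pos: [0.5336, 0.0058, 0.2216]
tool_rot: [-0.252, 1.551, 0.249]
contact_force: [-1.8, 0.2, 12.4]
width: 0.132
```

It touches at 12 N before it is fully down. I'll ease off and feel for the square with small turns.

Request:
{"fn": "carry_out", "kwargs": {"targets": [-0.003, 0, 0, 0, -1, 0, 0, 0, 0.05, -1, 0.001, 0, 0, 0.04, -1, 0, 0, 0, 0, -1]}}

```text
time_s: 24.25
eef_pos: [0.533, 0.0058, 0.2221]
tool_rot: [-0.18, 1.561, 0.178]
contact_force: [-0.5, 0.7, 6.1]
width: 0.129
```

Request:
{"fn": "carry_out", "kwargs": {"targets": [0.001, 0, 0, -0.05, -1, 0, 0, 0, -0.05, -1, 0, 0, 0, -0.05, -1, 0, 0, 0, 0, -1]}}

```text
time_s: 24.65
eef_pos: [0.5331, 0.006, 0.2218]
tool_rot: [-0.299, 1.547, 0.298]
contact_force: [-2.6, 0.4, 9.2]
width: 0.126
```

```bash
python3 - <<'E'
from h import *
st(); print(cur())
for n in("scene","side"):
  c=read_camera(n); cv2.imwrite(f"pics/{n}17.png",c["image"][:,:,::-1])
a=cv2.imread("pics/scene17.png")[170:230,275:335];b=cv2.imread("pics/side17.png")[150:210,300:360]
cv2.imwrite("pics/l14.png",np.hstack([cv2.resize(x,(400,400),interpolation=cv2.INTER_CUBIC) for x in(a,b)]))
E
```

```text
t 24.65 tcp [0.5331 0.006  0.2218] width 0.126 F [-2.6  0.4  9.2] M [ 0.15  0.48 -0.04]
[[ 3.600e-03 -3.715e-01  9.284e-01]
 [-2.000e-04  9.284e-01  3.715e-01]
 [-1.000e+00 -1.500e-03  3.300e-03]]
q [-0.133  0.363  1.521  0.     1.255 -2.084]
[0.5330737  0.00600468 0.22178858 1.9514091 ]
```

View pics/l14.png

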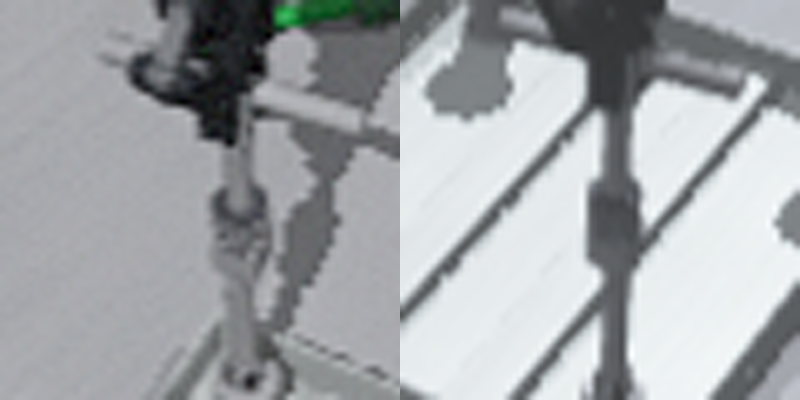

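The sideways force (Fx about −2.6 N) and the drift to +x say the socket sits about 1.5 mm too far in +x. I'll shift back and return the yaw.

Request:
{"fn": "carry_out", "kwargs": {"targets": [-0.002, 0.0005, -0.0015, 0.06, -1, 0, 0, 0, 0, -1, 0.001, 0, 0, 0, -1, 0.001, 0, 0, 0, -1, 0, 0, 0, 0, -1]}}

```text
time_s: 25.25
eef_pos: [0.5306, 0.0056, 0.2193]
tool_rot: [-0.251, 1.557, 0.251]
contact_force: [0.4, -1.3, -2.8]
width: 0.131
```

It dropped past the catch with no force. Continuing down to the seat.

Request:
{"fn": "carry_out", "kwargs": {"targets": [0.002, 0, 0, 0, -1, 0.002, 0, 0, 0, -1, 0, 0, 0, 0, -1, 0.001, 0, 0, 0, -1, 0, 0, 0, 0, -1]}}

```text
time_s: 25.75
eef_pos: [0.5307, 0.0057, 0.2148]
tool_rot: [-0.251, 1.556, 0.25]
contact_force: [0.1, -1.2, -2.9]
width: 0.13
```

Request:
{"fn": "carry_out", "kwargs": {"targets": [0.001, 0, 0, 0, -1, 0.001, 0, 0, 0, -1, 0.001, 0, 0, 0, -1, 0, 0, 0, 0, -1]}}

```text
time_s: 26.15
eef_pos: [0.5307, 0.0058, 0.2118]
tool_rot: [-0.251, 1.556, 0.25]
contact_force: [-0.0, -1.7, -3.0]
width: 0.127
```

Request:
{"fn": "carry_out", "kwargs": {"targets": [0.001, 0, 0, 0, -1, 0.001, 0, 0, 0, -1, 0, 0, 0, 0, -1]}}

```text
time_s: 26.45
eef_pos: [0.5311, 0.0058, 0.2109]
tool_rot: [-0.251, 1.554, 0.25]
contact_force: [-2.2, -0.9, 4.7]
width: 0.127
```

```bash
python3 - <<'E'
from h import *
st(); print(cur())
for n in("scene","side"):
  c=read_camera(n); cv2.imwrite(f"pics/{n}18.png",c["image"][:,:,::-1])
a=cv2.imread("pics/scene18.png")[170:230,275:335];b=cv2.imread("pics/side18.png")[150:210,300:360]
cv2.imwrite("pics/l15.png",np.hstack([cv2.resize(x,(400,400),interpolation=cv2.INTER_CUBIC) for x in(a,b)]))
E
```

```text
t 26.45 tcp [0.5311 0.0058 0.2109] width 0.127 F [-2.2 -0.9  4.7] M [-0.35  0.15  0.  ]
[[ 1.800e-03 -3.139e-01  9.495e-01]
 [-2.000e-04  9.495e-01  3.139e-01]
 [-1.000e+00 -8.000e-04  1.600e-03]]
q [-0.133  0.369  1.542  0.     1.229 -2.023]
[0.53108557 0.00582158 0.2109213  1.89004538]
```

View pics/l15.png

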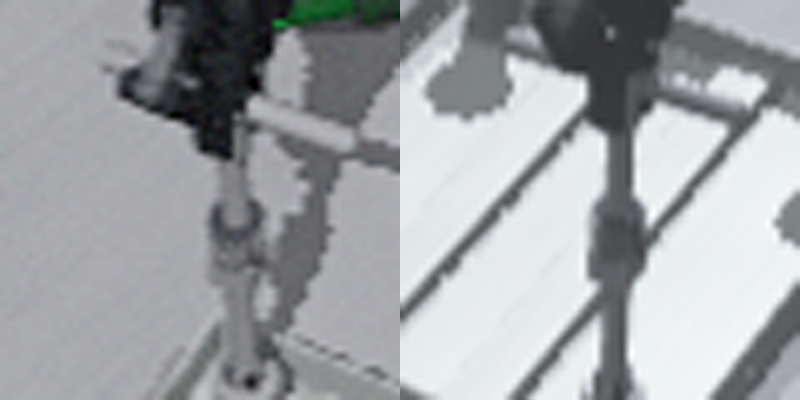

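It stops 11 mm below the first catch, which agrees with a fully seated socket. I'll press lightly and let go.

Request:
{"fn": "carry_out", "kwargs": {"targets": [0.001, 0, 0, 0, -1, 0, 0, 0, 0, -1, -0.002, 0, 0, 0, -0.6, 0, 0, 0, 0, -0.4, 0, 0, 0, 0, -0.3, 0, 0, 0, 0, -0.3], "newtons": 30}}

```text
time_s: 27.15
eef_pos: [0.5305, 0.0059, 0.2105]
tool_rot: [-0.25, 1.557, 0.251]
contact_force: [-1.5, 0.3, 0.4]
width: 0.351
```

Request:
{"fn": "carry_out", "kwargs": {"targets": [-0.02, 0, 0, 0, -0.3, -0.02, 0, 0, 0, -0.3, -0.02, 0, 0, 0, -0.3, 0, 0, 0, 0, -0.3, 0, 0, 0, 0, -0.3]}}

```text
time_s: 27.65
eef_pos: [0.5305, 0.0059, 0.2705]
tool_rot: [-0.251, 1.556, 0.251]
contact_force: [1.2, -0.5, -0.2]
width: 0.345
```

```bash
python3 - <<'E'
from h import *
st(); print(cur())
for n in("scene","side","wrist"):
  c=read_camera(n); cv2.imwrite(f"pics/{n}19.png",c["image"][:,:,::-1])
  for X in [(.5324,.0055,.234),(.5324,.0055,.120)]: print(n,proj(c,X).round(1))
np.savez("w19.npz",**{k:np.array(c[k]) for k in "KRt"})
a=cv2.imread("pics/scene19.png")[150:230,265:345];b=cv2.imread("pics/side19.png")[130:210,290:370]
cv2.imwrite("pics/l16.png",np.hstack([cv2.resize(x,(400,400),interpolation=cv2.INTER_CUBIC) for x in(a,b)]))
E
```

```text
t 27.65 tcp [0.5305 0.0059 0.2705] width 0.345 F [ 1.2 -0.5 -0.2] M [-0.02 -0.01  0.05]
[[-1.000e-04 -3.139e-01  9.495e-01]
 [ 0.000e+00  9.495e-01  3.139e-01]
 [-1.000e+00  1.000e-04 -1.000e-04]]
q [-0.133  0.325  1.44  -0.     1.377 -2.023]
[0.53054991 0.00587175 0.2704547  1.89005277]
scene [309.4 184.5]
scene [311.2 210.5]
side [333.  161.5]
side [331.8 191.2]
wrist [313.8 229.4]
wrist [314.7 187.4]
```

View pics/l16.png

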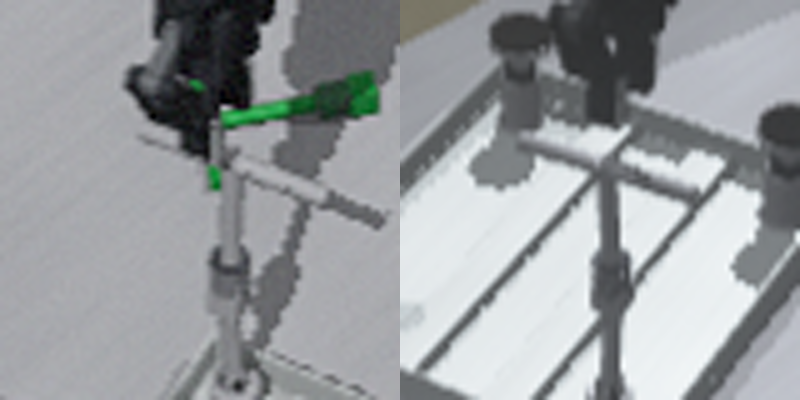

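View pics/wrist19.png

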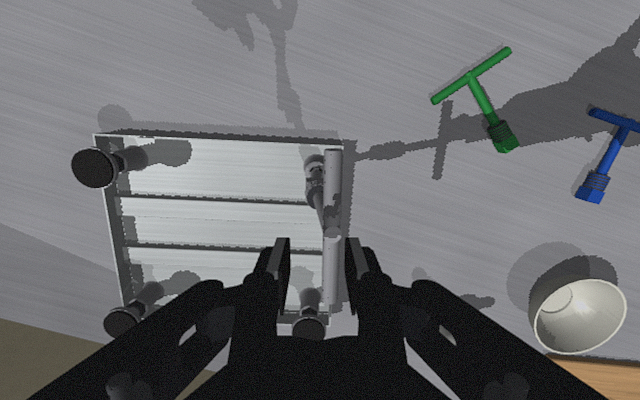

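```bash
python3 - <<'E'
from h import *
s=read_camera("scene");d=read_camera("side")
c=dict(np.load("w19.npz"))
for nm,o in {'bar':[(s,311.6,181.8),(d,330.6,163.2),(c,332,229)],'sock':[(s,310.4,208.5),(d,331.6,190.2)]}.items():
    X=tri(o); print(nm,X,[(proj(k,X)-[u,v]).round(1) for k,u,v in o]); X=tri(o[:2]); print('  ',X)
a=cv2.imread("pics/wrist19.png")[135:320,285:360]; cv2.imwrite("pics/c9.png",cv2.resize(a,None,fx=4,fy=3.2,interpolation=cv2.INTER_CUBIC))
a=cv2.imread("pics/scene19.png")[170:225,285:340];b=cv2.imread("pics/side19.png")[150:205,305:360]
cv2.imwrite("pics/c10.png",np.hstack([cv2.resize(x,(400,400),interpolation=cv2.INTER_CUBIC) for x in(a,b)]))
E
```

```text
bar [0.52970133 0.01667074 0.23423174] [array([ 0. , -0.3]), array([0.3, 0.4]), array([-1.4,  1.8])]
   [0.53089291 0.01592337 0.23466869]
sock [0.53043434 0.00678638 0.12620285] [array([ 0.5, -0. ]), array([ 0.5, -0. ])]
   [0.53043434 0.00678638 0.12620285]
```

View pics/c9.png

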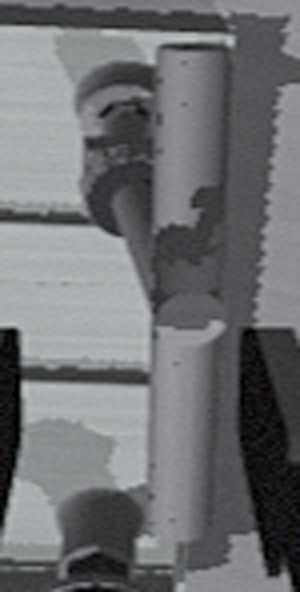

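View pics/c10.png

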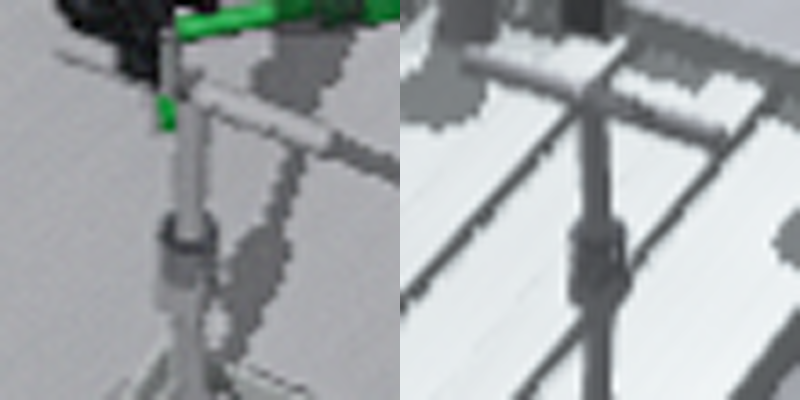

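The bar triangulates to z ≈ 0.2345, which is 101 mm above the tap top, so the wrench is fully on. It leans about 5°, within the socket's play. I'll take it again by the middle of the crossbar, and the jaws will centre it over the tap.

Request:
{"fn": "carry_out", "kwargs": {"targets": [0, 0.001, 0.001, 0, 0.3, 0, 0, 0, 0, 0.3, 0.02, 0, 0, 0, 0.3, 0.02, 0, 0, 0, 0.3, 0.016, 0, 0, 0, 0.2, 0, 0, 0, 0, 0.2], "newtons": 40}}

```text
time_s: 28.5
eef_pos: [0.53, 0.0073, 0.2128]
tool_rot: [-0.25, 1.561, 0.252]
contact_force: [-0.4, -0.7, -0.0]
width: 0.6
```

Request:
{"fn": "carry_out", "kwargs": {"targets": [0, 0, 0, 0, -0.5, 0, 0, 0, 0, -0.8, 0, 0, 0, 0, -1, 0, 0, 0, 0, -1, 0, 0, 0, 0, -1, 0, 0, 0, 0, -1]}}

```text
time_s: 29.1
eef_pos: [0.5319, 0.0068, 0.2159]
tool_rot: [-0.251, 1.554, 0.25]
contact_force: [0.2, -1.1, 6.3]
width: 0.128
```

```bash
python3 - <<'E'
from h import *
st(); print(cur())
c=read_camera('wrist'); cv2.imwrite('pics/wrist20.png',c['image'][:,:,::-1])
look2('l17.png',a=(275,150),b=(295,130),w=80,h=80)
E
```

```text
t 29.1 tcp [0.5319 0.0068 0.2159] width 0.128 F [ 0.2 -1.1  6.3] M [-0.32 -0.11 -0.06]
[[ 2.400e-03 -3.138e-01  9.495e-01]
 [-7.000e-04  9.495e-01  3.138e-01]
 [-1.000e+00 -1.500e-03  2.100e-03]]
q [-0.131  0.366  1.532 -0.     1.241 -2.021]
[0.53194754 0.00683478 0.21589657 1.89002894]
```

View pics/l17.png

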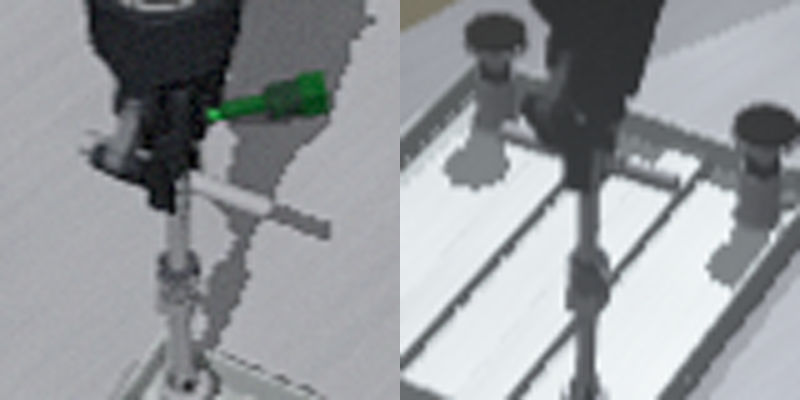

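View pics/wrist20.png

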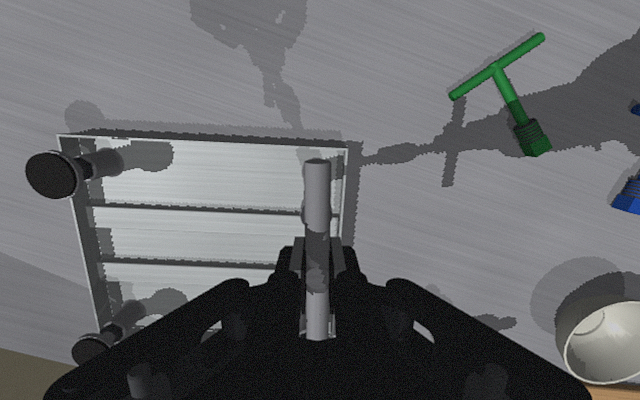

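Regripped upright. First stroke clockwise, about half a turn.

Request:
{"fn": "carry_out", "kwargs": {"targets": [0, 0, 0, 0.05, -1, 0, 0, 0, 0.1, -1, 0, 0, 0, 0.14, -1, 0.0001, 0, 0, 0.14, -1, 0, 0, 0, 0.14, -1, 0.0001, 0, 0, 0.14, -1, 0, 0, 0, 0.14, -1, 0.0001, 0, 0, 0.14, -1]}}

```text
time_s: 30.05
eef_pos: [0.5321, 0.0063, 0.2156]
tool_rot: [0.529, 1.502, -0.53]
contact_force: [0.1, -2.9, 5.6]
width: 0.123
```

Request:
{"fn": "carry_out", "kwargs": {"targets": [0, 0, 0, 0.14, -1, 0.0001, 0, 0, 0.14, -1, 0, 0, 0, 0.14, -1, 0.0001, 0, 0, 0.14, -1, 0, 0, 0, 0.14, -1, 0.0001, 0, 0, 0.14, -1, 0, 0, 0, 0.14, -1, 0.0001, 0, 0, 0.14, -1]}}

```text
time_s: 30.85
eef_pos: [0.532, 0.0062, 0.2153]
tool_rot: [1.373, 1.091, -1.372]
contact_force: [0.8, -3.8, 5.9]
width: 0.126
```

```bash
python3 - <<'E'
from h import *
st(); print(cur())
E
```

```text
t 30.85 tcp [0.532  0.0062 0.2153] width 0.126 F [ 0.8 -3.8  5.9] M [-0.81 -0.05  0.07]
[[ 0.0026  0.9746 -0.2238]
 [-0.002  -0.2237 -0.9746]
 [-1.      0.0029  0.0014]]
q [-0.131  0.367  1.533 -0.002  1.239  0.095]
[ 0.53203316  0.00618782  0.21525896 -0.22566075]
```

Request:
{"fn": "carry_out", "kwargs": {"targets": [0.0001, 0, 0, 0.14, -1, 0, 0, 0, 0.14, -1, 0.0001, 0, 0, 0.14, -1, 0, 0, 0, 0.14, -1, 0.0001, 0, 0, 0.14, -1, 0, 0, 0, 0.14, -1, 0, 0, 0, 0.14, -1, 0.0001, 0, 0, 0.07, -1]}}

```text
time_s: 31.65
eef_pos: [0.5318, 0.0059, 0.2149]
tool_rot: [2.063, 0.304, -2.059]
contact_force: [-0.6, -5.0, 7.8]
width: 0.133
```

Request:
{"fn": "carry_out", "kwargs": {"targets": [0, 0, 0, 0, -1]}}

```text
time_s: 31.75
eef_pos: [0.5318, 0.0059, 0.2149]
tool_rot: [2.061, 0.307, -2.058]
contact_force: [-0.1, -3.7, 7.2]
width: 0.126
```

```bash
python3 - <<'E'
from h import *
st(); print(cur())
c=read_camera('wrist'); cv2.imwrite('pics/wrist21.png',c['image'][:,:,::-1])
look2('l18.png',a=(275,150),b=(295,130),w=80,h=80)
E
```

```text
t 31.75 tcp [0.5318 0.0059 0.2149] width 0.126 F [-0.1 -3.7  7.2] M [-1.07  0.15  0.  ]
[[ 0.002   0.2943 -0.9557]
 [-0.0025 -0.9557 -0.2943]
 [-1.      0.003  -0.0012]]
q [-0.132  0.367  1.534 -0.002  1.239  1.141]
[ 0.53179919  0.00590969  0.21493035 -1.27203086]
```

View pics/l18.png

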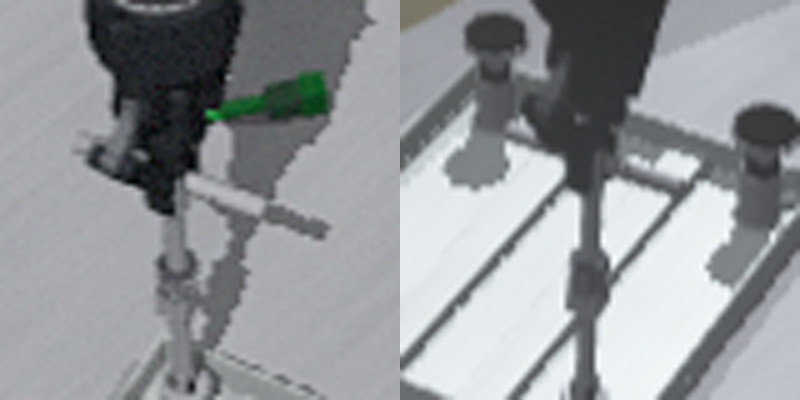

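Half a turn is done (tool turned 3.16 rad, moments as expected). Now a quarter back, plus about 0.2 rad for the socket's play.

Request:
{"fn": "carry_out", "kwargs": {"targets": [0, 0, 0, -0.1, -1, 0, 0, 0, -0.14, -1, 0, 0, 0, -0.14, -1, -0.0001, 0, 0, -0.14, -1, 0, 0, 0, -0.14, -1, -0.0001, 0, 0, -0.14, -1, 0, 0, 0, -0.14, -1, -0.0001, 0, 0, -0.14, -1]}}

```text
time_s: 32.7
eef_pos: [0.5316, 0.0064, 0.2151]
tool_rot: [1.344, 1.114, -1.343]
contact_force: [-1.3, -1.5, 6.6]
width: 0.125
```

```bash
python3 - <<'E'
from h import *
st(); print(cur())
E
```

```text
t 32.7 tcp [0.5316 0.0064 0.2151] width 0.125 F [-1.3 -1.5  6.6] M [-0.61  0.21 -0.03]
[[ 0.0015  0.983  -0.1834]
 [-0.0014 -0.1834 -0.983 ]
 [-1.      0.0018  0.0011]]
q [-1.310e-01  3.670e-01  1.534e+00 -1.000e-03  1.240e+00  5.300e-02]
[ 0.53160179  0.00643577  0.21510799 -0.18441496]
```

Request:
{"fn": "carry_out", "kwargs": {"targets": [0, 0, 0, -0.14, -1, -0.0001, 0, 0, -0.14, -1, 0, 0, 0, -0.14, -1, -0.0001, 0, 0, -0.14, -1, 0, 0, 0, -0.14, -1, 0, 0, 0, 0, -1]}}

```text
time_s: 33.3
eef_pos: [0.5315, 0.0063, 0.2153]
tool_rot: [0.822, 1.407, -0.823]
contact_force: [-1.7, -3.1, 7.5]
width: 0.126
```

```bash
python3 - <<'E'
from h import *
st(); print(cur())
E
```

```text
t 33.3 tcp [0.5315 0.0063 0.2153] width 0.126 F [-1.7 -3.1  7.5] M [-0.68  0.25 -0.03]
[[ 1.400e-03  8.709e-01  4.915e-01]
 [-1.600e-03  4.915e-01 -8.709e-01]
 [-1.000e+00  4.000e-04  2.100e-03]]
q [-1.310e-01  3.670e-01  1.533e+00 -1.000e-03  1.240e+00 -6.450e-01]
[0.53154193 0.00634203 0.21532457 0.5138212 ]
```

A quarter back is done (1.79 rad, play included). Next half turn on: about 3.31 rad at the tool including the play.

Request:
{"fn": "carry_out", "kwargs": {"targets": [0, 0, 0, 0.09, -1, 0, 0, 0, 0.14, -1, 0, 0, 0, 0.14, -1, 0.0001, 0, 0, 0.14, -1, 0, 0, 0, 0.14, -1, 0.0001, 0, 0, 0.14, -1, 0, 0, 0, 0.14, -1, 0.0001, 0, 0, 0.14, -1]}}

```text
time_s: 34.1
eef_pos: [0.532, 0.0063, 0.2151]
tool_rot: [1.613, 0.883, -1.61]
contact_force: [0.1, -2.4, 7.4]
width: 0.128
```

Request:
{"fn": "carry_out", "kwargs": {"targets": [0, 0, 0, 0.14, -1, 0.0001, 0, 0, 0.14, -1, 0, 0, 0, 0.14, -1, 0.0001, 0, 0, 0.14, -1, 0, 0, 0, 0.14, -1, 0.0001, 0, 0, 0.14, -1, 0, 0, 0, 0.14, -1, 0.0001, 0, 0, 0.14, -1]}}

```text
time_s: 34.9
eef_pos: [0.5318, 0.006, 0.2147]
tool_rot: [-2.166, 0.127, 2.161]
contact_force: [0.1, -3.6, 6.7]
width: 0.13
```

```bash
python3 - <<'E'
from h import *
st(); print(cur())
E
```

```text
t 34.9 tcp [0.5318 0.006  0.2147] width 0.13 F [ 0.1 -3.6  6.7] M [-0.97  0.1   0.07]
[[ 0.0021 -0.1146 -0.9934]
 [-0.0023 -0.9934  0.1146]
 [-1.      0.002  -0.0023]]
q [-0.132  0.367  1.534 -0.002  1.238  1.555]
[ 0.53182004  0.00602279  0.21471283 -1.6856731 ]
```

Request:
{"fn": "carry_out", "kwargs": {"targets": [0.0001, 0, 0, 0.14, -1, 0, 0, 0, 0.14, -1, 0.0001, 0, 0, 0.14, -1, 0, 0, 0, 0.14, -1, 0.0001, 0, 0, 0.14, -1, 0, 0, 0, 0.14, -1, 0.0001, 0, 0, 0.12, -1, 0, 0, 0, 0, -1]}}

```text
time_s: 35.7
eef_pos: [0.5316, 0.0063, 0.2144]
tool_rot: [-1.568, 0.932, 1.564]
contact_force: [-1.6, -3.3, 7.9]
width: 0.125
```

```bash
python3 - <<'E'
from h import *
st(); print(cur())
E
```

```text
t 35.7 tcp [0.5316 0.0063 0.2144] width 0.125 F [-1.6 -3.3  7.9] M [-0.77  0.29  0.06]
[[ 1.700e-03 -8.785e-01 -4.778e-01]
 [-1.800e-03 -4.778e-01  8.785e-01]
 [-1.000e+00 -7.000e-04 -2.400e-03]]
q [-1.310e-01  3.670e-01  1.535e+00 -2.000e-03  1.238e+00  2.513e+00]
[ 0.53162179  0.00627298  0.21437606 -2.64344312]
```

That totalled 3.16 at the tool, so the tap has moved about 2.95. I'll add the missing 0.15, then go a quarter back.

Request:
{"fn": "carry_out", "kwargs": {"targets": [0.0001, 0, 0, 0.14, -1, 0, 0, 0, 0, -1]}}

```text
time_s: 35.9
eef_pos: [0.5317, 0.0063, 0.2143]
tool_rot: [-1.47, 1.019, 1.466]
contact_force: [-0.9, -3.3, 8.8]
width: 0.128
```

Request:
{"fn": "carry_out", "kwargs": {"targets": [0, 0, 0, -0.1, -1, 0, 0, 0, -0.14, -1, 0, 0, 0, -0.14, -1, -0.0001, 0, 0, -0.14, -1, 0, 0, 0, -0.14, -1, -0.0001, 0, 0, -0.14, -1, 0, 0, 0, -0.14, -1, -0.0001, 0, 0, -0.14, -1]}}

```text
time_s: 36.7
eef_pos: [0.5317, 0.0062, 0.2146]
tool_rot: [-2.161, 0.136, 2.156]
contact_force: [-0.1, -3.5, 6.9]
width: 0.13
```

Request:
{"fn": "carry_out", "kwargs": {"targets": [0, 0, 0, -0.14, -1, -0.0001, 0, 0, -0.14, -1, 0, 0, 0, -0.14, -1, -0.0001, 0, 0, -0.14, -1, 0, 0, 0, -0.14, -1, 0, 0, 0, 0, -1]}}

```text
time_s: 37.3
eef_pos: [0.5318, 0.0063, 0.2148]
tool_rot: [1.896, 0.558, -1.893]
contact_force: [-0.8, -3.3, 7.7]
width: 0.131
```

```bash
python3 - <<'E'
from h import *
st(); print(cur())
c=read_camera('wrist'); cv2.imwrite('pics/wrist22.png',c['image'][:,:,::-1])
look2('l19.png',a=(275,150),b=(295,130),w=80,h=80)
E
```

```text
t 37.3 tcp [0.5318 0.0063 0.2148] width 0.131 F [-0.8 -3.3  7.7] M [-0.77  0.16  0.01]
[[ 2.200e-03  5.436e-01 -8.394e-01]
 [-1.800e-03 -8.394e-01 -5.436e-01]
 [-1.000e+00  2.700e-03 -9.000e-04]]
q [-0.131  0.367  1.534 -0.002  1.238  0.865]
[ 0.53182702  0.00627667  0.2148213  -0.99610542]
```

View pics/l19.png

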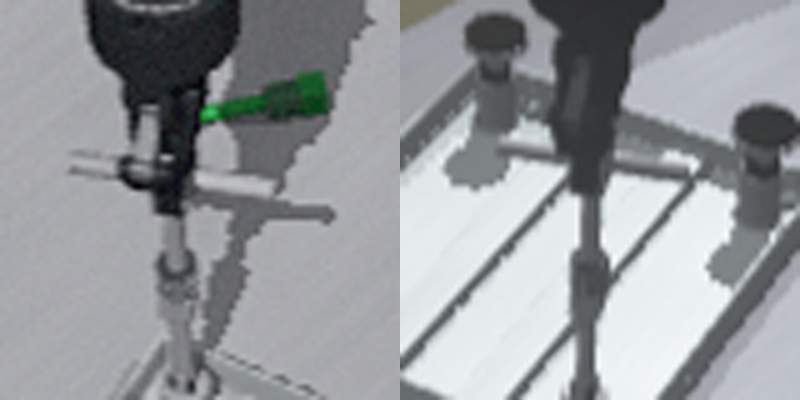

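The tap should be near 2.95 rad. The last joint can't reach the bottom from here, so I'll let go, rise, turn the gripper half a turn back and regrip the same crossbar.

Request:
{"fn": "carry_out", "kwargs": {"targets": [0, 0, 0, 0, -0.6, 0, 0, 0, 0, -0.1, 0, 0, 0, 0, 0.3, 0, 0, 0, 0, 0.3, -0.02, 0, 0, 0, 0.3, -0.03, 0, 0, 0, 0.3, -0.02, 0, 0, 0, 0.3, 0, 0, 0, -0.14, 0.3]}}

```text
time_s: 38.25
eef_pos: [0.5326, 0.0071, 0.2866]
tool_rot: [1.811, 0.67, -1.802]
contact_force: [1.0, -0.6, 0.3]
width: 0.651
```

Request:
{"fn": "carry_out", "kwargs": {"targets": [0, 0, 0, -0.14, 0.3, 0, 0, 0, -0.14, 0.3, 0, 0, 0, -0.14, 0.3, 0, 0, 0, -0.14, 0.3, 0, 0, 0, -0.14, 0.3, 0, 0, 0, -0.14, 0.3, 0, 0, 0, -0.14, 0.3, 0, 0, 0, -0.14, 0.3]}}

```text
time_s: 39.05
eef_pos: [0.5312, 0.0072, 0.2833]
tool_rot: [1.011, 1.324, -1.011]
contact_force: [0.2, -0.2, 0.8]
width: 0.646
```

Request:
{"fn": "carry_out", "kwargs": {"targets": [0, 0, 0, -0.14, 0.3, 0, 0, 0, -0.14, 0.3, 0, 0, 0, -0.14, 0.3, 0, 0, 0, -0.14, 0.3, 0, 0, 0, -0.14, 0.3, 0, 0, 0, -0.14, 0.3, 0, 0, 0, -0.14, 0.3, 0, 0, 0, -0.14, 0.3]}}

```text
time_s: 39.85
eef_pos: [0.5312, 0.0072, 0.2833]
tool_rot: [0.145, 1.566, -0.145]
contact_force: [-0.5, -0.3, 0.5]
width: 0.652
```

Request:
{"fn": "carry_out", "kwargs": {"targets": [0, 0, 0, -0.14, 0.3, 0, 0, 0, -0.14, 0.3, 0, 0, 0, -0.14, 0.3, 0, 0, 0, -0.14, 0.3, 0, 0, 0, -0.14, 0.3, 0, 0, 0, -0.06, 0.3, 0, 0, 0, 0, 0.3]}}

```text
time_s: 40.55
eef_pos: [0.5312, 0.0072, 0.2834]
tool_rot: [-0.446, 1.525, 0.446]
contact_force: [0.3, -0.3, 0.1]
width: 0.649
```

```bash
python3 - <<'E'
from h import *
st(); p=cur(); print(p)
c=read_camera('wrist'); cv2.imwrite('pics/wrist23.png',c['image'][:,:,::-1]); print(proj(c,[p[0],p[1],.233]))
look2('l20.png',a=(275,150),b=(295,130),w=80,h=80)
E
```

```text
t 40.55 tcp [0.5312 0.0072 0.2834] width 0.649 F [ 0.3 -0.3  0.1] M [ 0.    0.   -0.04]
[[-4.000e-04 -5.394e-01  8.421e-01]
 [ 1.000e-04  8.421e-01  5.394e-01]
 [-1.000e+00  3.000e-04 -3.000e-04]]
q [-0.131  0.319  1.413  0.     1.41  -2.271]
[0.53123535 0.00717545 0.28336817 2.1404831 ]
[315.54748851 218.42583993]
```

View pics/l20.png

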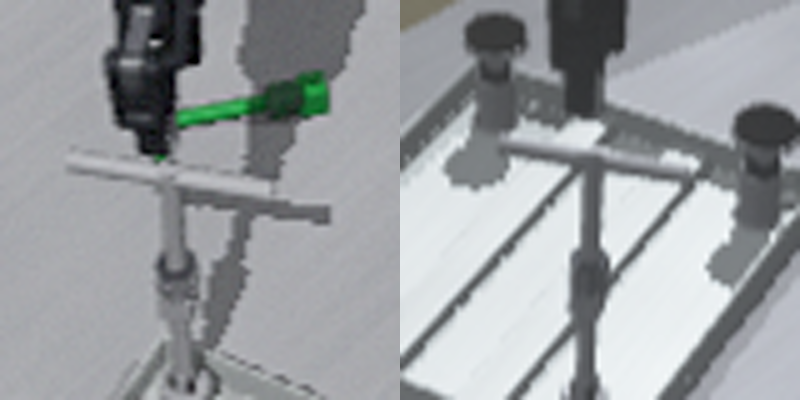

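View pics/wrist23.png

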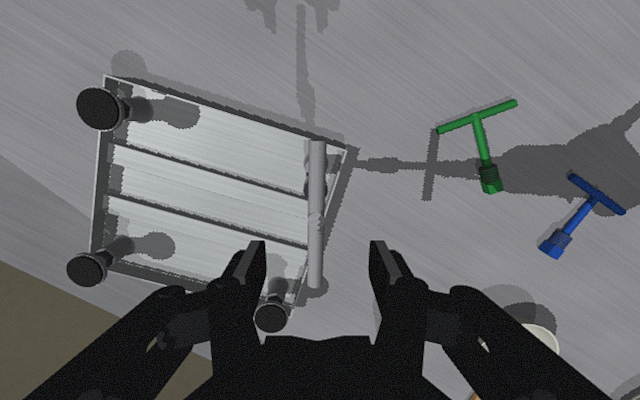

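The wrench still stands on the tap, with the bar at column 316 between the jaws. Regripping.

Request:
{"fn": "carry_out", "kwargs": {"targets": [0.025, 0, 0, 0, 0.2, 0.025, 0, 0, 0, 0.1, 0.019, 0, 0, 0, 0, 0, 0, 0, 0, -0.5, 0, 0, 0, 0, -1, 0, 0, 0, 0, -1, 0, 0, 0, 0, -1, 0, 0, 0, 0, -1], "newtons": 40}}

```text
time_s: 41.5
eef_pos: [0.5318, 0.0068, 0.2154]
tool_rot: [-0.447, 1.523, 0.445]
contact_force: [1.2, -2.3, -0.1]
width: 0.129
```

```bash
python3 - <<'E'
from h import *
st(); p=cur(); print(p)
E
```

```text
t 41.5 tcp [0.5318 0.0068 0.2154] width 0.129 F [ 1.2 -2.3 -0.1] M [-0.34 -0.21 -0.05]
[[ 1.900e-03 -5.388e-01  8.424e-01]
 [-7.000e-04  8.424e-01  5.388e-01]
 [-1.000e+00 -1.600e-03  1.200e-03]]
q [-0.131  0.367  1.533 -0.     1.24  -2.271]
[0.53182903 0.00682806 0.21541287 2.13983607]
```

Request:
{"fn": "carry_out", "kwargs": {"targets": [0, 0, 0, 0.14, -1, 0, 0, 0, 0.14, -1, 0, 0, 0, 0.14, -1, 0.0001, 0, 0, 0.14, -1, 0, 0, 0, 0.14, -1, 0.0001, 0, 0, 0.14, -1, 0, 0, 0, 0.14, -1, 0.0001, 0, 0, 0.14, -1]}}

```text
time_s: 42.3
eef_pos: [0.532, 0.0063, 0.2151]
tool_rot: [0.435, 1.524, -0.437]
contact_force: [0.4, -2.6, -0.7]
width: 0.129
```

Request:
{"fn": "carry_out", "kwargs": {"targets": [0.0001, 0, 0, 0.14, -1, 0, 0, 0, 0.14, -1, 0.0001, 0, 0, 0.14, -1, 0, 0, 0, 0.14, -1, 0.0001, 0, 0, 0.14, -1, 0, 0, 0, 0.14, -1, 0.0001, 0, 0, 0.14, -1]}}

```text
time_s: 43.0
eef_pos: [0.5319, 0.0062, 0.2148]
tool_rot: [1.183, 1.222, -1.183]
contact_force: [1.4, -3.3, 0.5]
width: 0.126
```

```bash
python3 - <<'E'
from h import *
st(); p=cur(); print(p)
E
```

```text
t 43.0 tcp [0.5319 0.0062 0.2148] width 0.126 F [ 1.4 -3.3  0.5] M [-0.79 -0.11  0.08]
[[ 0.002   0.9994  0.0342]
 [-0.0019  0.0342 -0.9994]
 [-1.      0.0019  0.0019]]
q [-0.131  0.367  1.534 -0.002  1.238 -0.165]
[0.53185418 0.00624037 0.21477608 0.03424871]
```

Request:
{"fn": "carry_out", "kwargs": {"targets": [0.0001, 0, 0, 0.1, -1, 0, 0, 0, 0.1, -1, 0, 0, 0, 0.1, -1, 0, 0, 0, 0, -1]}}

```text
time_s: 43.4
eef_pos: [0.5318, 0.0063, 0.2146]
tool_rot: [1.399, 1.072, -1.398]
contact_force: [0.4, -2.9, 1.3]
width: 0.127
```

```bash
python3 - <<'E'
from h import *
st(); p=cur(); print(p)
E
```

```text
t 43.4 tcp [0.5318 0.0063 0.2146] width 0.127 F [ 0.4 -2.9  1.3] M [-0.87 -0.03  0.02]
[[ 0.0018  0.9661 -0.258 ]
 [-0.0017 -0.258  -0.9661]
 [-1.      0.0022  0.0012]]
q [-0.132  0.367  1.534 -0.002  1.238  0.13 ]
[ 0.53180525  0.00627216  0.21464839 -0.26098442]
```

Request:
{"fn": "carry_out", "kwargs": {"targets": [0.0001, 0, 0, 0.1, -1, 0, 0, 0, 0.06, -1, 0, 0, 0, 0, -1]}}

```text
time_s: 43.7
eef_pos: [0.5318, 0.0066, 0.2145]
tool_rot: [1.511, 0.98, -1.509]
contact_force: [0.8, -3.1, 2.9]
width: 0.123
```

```bash
python3 - <<'E'
from h import *
st(); p=cur(); print(p)
E
```

```text
t 43.7 tcp [0.5318 0.0066 0.2145] width 0.123 F [ 0.8 -3.1  2.9] M [-0.8  -0.17  0.  ]
[[ 1.800e-03  9.139e-01 -4.060e-01]
 [-1.100e-03 -4.060e-01 -9.139e-01]
 [-1.000e+00  2.100e-03  2.000e-04]]
q [-1.310e-01  3.670e-01  1.534e+00 -1.000e-03  1.238e+00  2.870e-01]
[ 0.53179722  0.00661685  0.21452579 -0.41805227]
```

Request:
{"fn": "carry_out", "kwargs": {"targets": [0, 0, 0, 0.07, -1, 0, 0, 0, 0.07, -1]}}

```text
time_s: 43.9
eef_pos: [0.5318, 0.0067, 0.2145]
tool_rot: [1.608, 0.889, -1.606]
contact_force: [0.2, -3.1, 3.1]
width: 0.126
```

```bash
python3 - <<'E'
from h import *
st(); p=cur(); print(p)
E
```

```text
t 43.9 tcp [0.5318 0.0067 0.2145] width 0.126 F [ 0.2 -3.1  3.1] M [-0.9  -0.12  0.08]
[[ 1.800e-03  8.479e-01 -5.302e-01]
 [-1.000e-03 -5.302e-01 -8.479e-01]
 [-1.000e+00  2.100e-03 -1.000e-04]]
q [-1.310e-01  3.670e-01  1.534e+00 -1.000e-03  1.238e+00  4.280e-01]
[ 0.53180853  0.00665181  0.21446737 -0.55884949]
```

Request:
{"fn": "carry_out", "kwargs": {"targets": [0, 0, 0, 0.07, -1, 0, 0, 0, 0.07, -1]}}

```text
time_s: 44.1
eef_pos: [0.5318, 0.0066, 0.2145]
tool_rot: [1.703, 0.791, -1.701]
contact_force: [0.3, -3.6, 3.2]
width: 0.128
```

```bash
python3 - <<'E'
from h import *
st(); p=cur(); print(p)
E
```

```text
t 44.1 tcp [0.5318 0.0066 0.2145] width 0.128 F [ 0.3 -3.6  3.2] M [-0.9  -0.06  0.34]
[[ 1.700e-03  7.658e-01 -6.431e-01]
 [-1.200e-03 -6.431e-01 -7.658e-01]
 [-1.000e+00  2.100e-03 -2.000e-04]]
q [-1.310e-01  3.680e-01  1.534e+00 -1.000e-03  1.238e+00  5.680e-01]
[ 0.53177155  0.00660516  0.21445235 -0.69857101]
```

Mz jumps to 0.34 N m, so it is at the stop. A little more to confirm.

Request:
{"fn": "carry_out", "kwargs": {"targets": [0, 0, 0, 0.05, -1, 0, 0, 0, 0.02, -1, 0, 0, 0, 0, -1]}}

```text
time_s: 44.4
eef_pos: [0.5318, 0.0069, 0.2145]
tool_rot: [1.749, 0.741, -1.746]
contact_force: [0.4, -2.9, 4.6]
width: 0.127
```

```bash
python3 - <<'E'
from h import *
st(); p=cur(); print(p)
E
```

```text
t 44.4 tcp [0.5318 0.0069 0.2145] width 0.127 F [ 0.4 -2.9  4.6] M [-0.82 -0.15  0.39]
[[ 1.900e-03  7.198e-01 -6.941e-01]
 [-7.000e-04 -6.941e-01 -7.198e-01]
 [-1.000e+00  1.900e-03 -8.000e-04]]
q [-0.131  0.367  1.534 -0.     1.238  0.636]
[ 0.53184541  0.00686607  0.21450314 -0.76723565]
```

The torque holds at about 0.39 N m, against 0.05–0.08 while the tap turns freely, so the tap has bottomed. I'll relax the torque, push lightly down, let go and rise.

Request:
{"fn": "carry_out", "kwargs": {"targets": [0.001, 0, 0, -0.06, -1, 0, 0, 0, 0, -1, -0.001, 0, 0, 0, -0.6, 0, 0, 0, 0, -0.2, 0, 0, 0, 0, 0.2, 0, 0, 0, 0, 0.2]}}

```text
time_s: 45.0
eef_pos: [0.5311, 0.0074, 0.2132]
tool_rot: [1.709, 0.786, -1.711]
contact_force: [0.5, 0.2, 0.5]
width: 0.6
```

Request:
{"fn": "carry_out", "kwargs": {"targets": [-0.02, 0, 0, 0, 0.2, -0.03, 0, 0, 0, 0.2, -0.04, 0, 0, 0, 0.2, -0.04, 0, 0, 0, 0.2, 0, 0, 0, 0, 0.2, 0, 0, 0, 0, 0.2]}}

```text
time_s: 45.6
eef_pos: [0.5314, 0.0072, 0.344]
tool_rot: [1.711, 0.785, -1.709]
contact_force: [-0.7, 0.0, -0.8]
width: 0.596
```

```bash
python3 - <<'E'
from h import *
st(); p=cur(); print(p)
for n in("scene","side","wrist"):
  c=read_camera(n); cv2.imwrite(f"pics/{n}30.png",c["image"][:,:,::-1])
a=cv2.imread("pics/scene30.png")[170:225,285:340];b=cv2.imread("pics/side30.png")[150:205,305:360]
cv2.imwrite("pics/c11.png",np.hstack([cv2.resize(x,(400,400),interpolation=cv2.INTER_CUBIC) for x in(a,b)]))
E
```

```text
t 45.6 tcp [0.5314 0.0072 0.344 ] width 0.596 F [-0.7  0.  -0.8] M [-0.01 -0.   -0.05]
[[ 1.300e-03  7.586e-01 -6.516e-01]
 [-0.000e+00 -6.516e-01 -7.586e-01]
 [-1.000e+00  1.000e-03 -8.000e-04]]
q [-0.131  0.293  1.286  0.     1.56   0.579]
[ 0.53142908  0.00719833  0.34404028 -0.70963573]
```

View pics/c11.png

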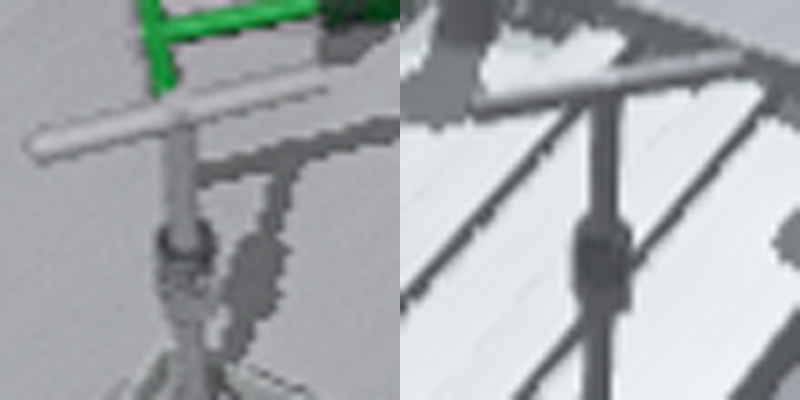

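View pics/scene30.png

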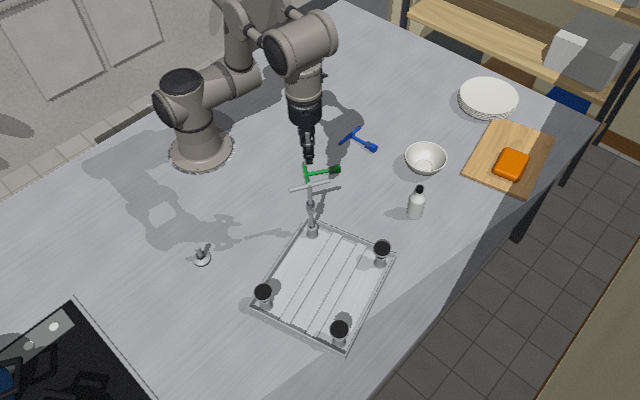

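View pics/wrist30.png

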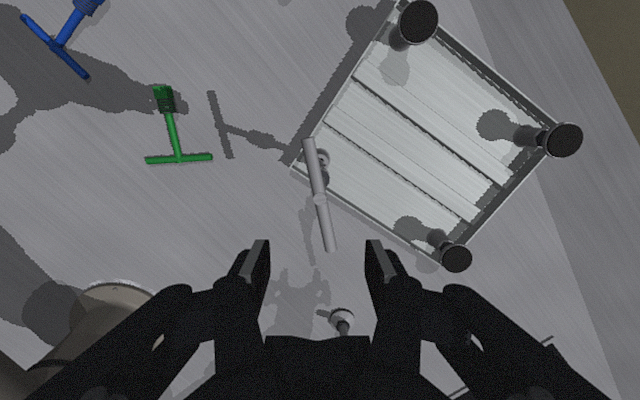

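```bash
python3 - <<'E'
from h import *
c=read_camera("wrist"); s=read_camera("scene"); d=read_camera("side")
a=onplane(c,308,139,.232); b=onplane(c,331,249,.232); print(a,b,np.linalg.norm(a-b),np.arctan2(*(b-a)[[1,0]])%np.pi,(a+b)/2)
f=lambda x,y,x0,y0:((x+.5)/400*55-.5+x0,(y+.5)/400*55-.5+y0)
X=tri([(s,*f(178,115,285,170)),(d,*f(605-400,90,305,150))]); print(X)
E
```

```text
[0.5578218 0.0525282 0.232    ] [ 0.5052175  -0.04204095  0.232     ] 0.10821523009098283 1.0631655921854035 [0.53151965 0.00524363 0.232     ]
[0.53291677 0.00455686 0.23173944]
```

The bar's yaw (1.063 rad) matches the 1.05 rad expected with the tap on its stop. Its height (about 0.2317 m) is also as expected, and the wrench stands upright. Handing in.

```bash
python3 -c "
from workcell import workorder
print(workorder.finish_job())"
```

```text
the job is handed in; nothing more can be done
None
```

The tap is worked in to its stop and the wrench is left standing on it. I handed the job in at about 46 s of the 72 s allowed.

**What I did**
- **Standing it up:** I gripped the wrench by its crossbar, tipped it upright against the stand's rim, and set it on the counter.
- **On the tap:** I regripped it at mid-bar, lowered it onto the square and let go.
- **Working the tap:** I took the bar again and went half a turn on, a quarter back, half on, a quarter back. I then regripped once, because the last joint ran out of travel, and turned on until it bottomed.

**Last checks**
- **Bottomed:** the turning moment rose to 0.34–0.39 N m, against at most 0.08 N m before. The bar's final angle was 1.06 rad, and I expected about 1.05 with the tap on its stop.
- **Wrench:** it is upright on the tap, with its bar about 232 mm up, as expected after the tap sank about 1.7 mm.
- **Bystanders:** the foot, bowl and bottle look unmoved in the last picture.

**What went wrong or is uncertain**
- **Dropped once:** early on I shook the wrench to make it swing down, and it fell about 10 cm onto the counter. I picked it up again.
- **Caught on the square:** it touched at 12 N on the first try and needed a shift of about 1.5 mm to go on.
- **First release:** it leaned about 5°, roughly the socket's play. It was upright after the later releases.
- **Stroke lengths:** these come from the tool's turn minus about 0.2 rad of socket play (0.1 on the first stroke). The tap's own angle was never read directly.
- **At the stop:** the bar slipped about 0.2 rad in the jaws.

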